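# Pack the hexagonal clay stamps in their tray and cover it

## Task

Put the clay stamps away: first take the wooden paddle out of the tray and lay it on the table clear of the tray. Then lay all the hexagonal stamps flat on the tray's floor, handles up, close-packed like honeycomb in two rows along the tray so that each has its flat faces against at least two others, and finally set the green cover over the tray's wall so that it sits level, fully down on the ledge all round. Leave the jar, bowl and beaker alone.

Things in the scene. Friction and masses are not known exactly. Their poses are not given: they have to be found in the camera images.
- tray: Fixed wooden tray, long side along x. Origin: centre of its underside, on the table. Base plate 274 (x) x 177 (y) x 6 mm; on it a wall 6 mm thick and 22 mm high (top 28 mm above the table), 246 x 149 outside, 234 x 137 inside. Inside floor 6 mm above the table. Outside the wall the base leaves a flat ledge 14 mm wide all round, 6 mm above the table.
- cover: Loose green inverted box, 0.4 kg, long side along x: 266 x 169 mm outside, 58 high; inside 254 x 157, 52 high. It fits over the tray's wall with 4 mm play a side; its lower edge rests on the ledge (origin then 6 mm above the tray's). Origin: centre of its lower edge plane. On top in the middle a dark wooden bar handle, 90 mm along x, 16 in y, 58 to 88 mm above the origin.
- paddle: Loose dark wooden clay paddle, a bar 130 (x) x 24 (y) x 18 mm (z), 50 g, lying flat in the tray at the start. Origin: centre of its underside.
- stamp1: Loose clay stamp, 0.11 kg, may be absent: pale wooden hexagonal block 60 mm across flats, 20 thick. Origin: centre of its underside; flats face 0, 60, 120.. degrees from its x. On top in the middle an orange bar handle, 36 mm along x, 12 in y, 20 to 44 mm above the origin. Packed handles stand 60 mm apart, so fingers opened much beyond 45 mm hit the next ones.
- stamp2: Loose clay stamp, 0.11 kg, may be absent: pale wooden hexagonal block 60 mm across flats, 20 thick. Origin: centre of its underside; flats face 0, 60, 120.. degrees from its x. On top in the middle an orange bar handle, 36 mm along x, 12 in y, 20 to 44 mm above the origin. Packed handles stand 60 mm apart, so fingers opened much beyond 45 mm hit the next ones.
- stamp3: Loose clay stamp, 0.11 kg, may be absent: pale wooden hexagonal block 60 mm across flats, 20 thick. Origin: centre of its underside; flats face 0, 60, 120.. degrees from its x. On top in the middle an orange bar handle, 36 mm along x, 12 in y, 20 to 44 mm above the origin. Packed handles stand 60 mm apart, so fingers opened much beyond 45 mm hit the next ones.
- stamp4: Loose clay stamp, 0.11 kg, may be absent: pale wooden hexagonal block 60 mm across flats, 20 thick. Origin: centre of its underside; flats face 0, 60, 120.. degrees from its x. On top in the middle an orange bar handle, 36 mm along x, 12 in y, 20 to 44 mm above the origin. Packed handles stand 60 mm apart, so fingers opened much beyond 45 mm hit the next ones.
- stamp5: Loose clay stamp, 0.11 kg, may be absent: pale wooden hexagonal block 60 mm across flats, 20 thick. Origin: centre of its underside; flats face 0, 60, 120.. degrees from its x. On top in the middle an orange bar handle, 36 mm along x, 12 in y, 20 to 44 mm above the origin. Packed handles stand 60 mm apart, so fingers opened much beyond 45 mm hit the next ones.
- stamp6: Loose clay stamp, 0.11 kg, may be absent: pale wooden hexagonal block 60 mm across flats, 20 thick. Origin: centre of its underside; flats face 0, 60, 120.. degrees from its x. On top in the middle an orange bar handle, 36 mm along x, 12 in y, 20 to 44 mm above the origin. Packed handles stand 60 mm apart, so fingers opened much beyond 45 mm hit the next ones.
- jar: Bystander, to be left alone: amber glaze jar with a white cap, radius 30, height 72 mm. Origin: centre of its underside.
- bowl: Bystander, to be left alone: clay-coloured bowl, rim radius 45, height 45 mm. Origin: centre of its underside.
- beaker: Bystander, to be left alone: blue plastic beaker, radius 40, height 75 mm. Origin: centre of its underside.
Things that resemble listed ones, but are neither listed nor needed, are in the scene too. Leave any pink look-alike of the stamp1 alone.

How it is judged (in metres and radians):
On the way, in this order (a step that is already met when the one before it is completed fails the run):
1. the paddle lies on the table clear of the tray (height (world z) of paddle below 0.016 m and (x of paddle in the frame of tray above 0.15 m or x of paddle in the frame of tray below -0.15 m or y of paddle in the frame of tray above 0.1 m or y of paddle in the frame of tray below -0.1 m) and linear speed of paddle below 0.02 m/s), for 0.2 s.
2. every stamp lies flat in the tray, face to face with at least two others (x of stamp1 in the frame of tray between -0.09 and 0.09 m and y of stamp1 in the frame of tray between -0.047 and 0.047 m and z of each of stamp1, stamp2, stamp3, stamp4, stamp5, stamp6 in the frame of tray below 0.0095 m and angle between each of stamp1, stamp2, stamp3, stamp4, stamp5, stamp6's own z axis and vertical below 0.06 rad and (horizontal distance between stamp1 and stamp3 below 0.0635 m or horizontal distance between stamp1 and stamp4 below 0.0635 m or horizontal distance between stamp1 and stamp5 below 0.0635 m or horizontal distance between stamp1 and stamp6 below 0.0635 m) and (horizontal distance between stamp1 and stamp2 below 0.0635 m or horizontal distance between stamp1 and stamp4 below 0.0635 m or horizontal distance between stamp1 and stamp5 below 0.0635 m or horizontal distance between stamp1 and stamp6 below 0.0635 m) and (horizontal distance between stamp1 and stamp2 below 0.0635 m or horizontal distance between stamp1 and stamp3 below 0.0635 m or horizontal distance between stamp1 and stamp5 below 0.0635 m or horizontal distance between stamp1 and stamp6 below 0.0635 m) and (horizontal distance between stamp1 and stamp2 below 0.0635 m or horizontal distance between stamp1 and stamp3 below 0.0635 m or horizontal distance between stamp1 and stamp4 below 0.0635 m or horizontal distance between stamp1 and stamp6 below 0.0635 m) and (horizontal distance between stamp1 and stamp2 below 0.0635 m or horizontal distance between stamp1 and stamp3 below 0.0635 m or horizontal distance between stamp1 and stamp4 below 0.0635 m or horizontal distance between stamp1 and stamp5 below 0.0635 m) and x of stamp2 in the frame of tray between -0.09 and 0.09 m and y of stamp2 in the frame of tray between -0.047 and 0.047 m and (horizontal distance between stamp2 and stamp3 below 0.0635 m or horizontal distance between stamp2 and stamp4 below 0.0635 m or horizontal distance between stamp2 and stamp5 below 0.0635 m or horizontal distance between stamp2 and stamp6 below 0.0635 m) and (horizontal distance between stamp2 and stamp1 below 0.0635 m or horizontal distance between stamp2 and stamp4 below 0.0635 m or horizontal distance between stamp2 and stamp5 below 0.0635 m or horizontal distance between stamp2 and stamp6 below 0.0635 m) and (horizontal distance between stamp2 and stamp1 below 0.0635 m or horizontal distance between stamp2 and stamp3 below 0.0635 m or horizontal distance between stamp2 and stamp5 below 0.0635 m or horizontal distance between stamp2 and stamp6 below 0.0635 m) and (horizontal distance between stamp2 and stamp1 below 0.0635 m or horizontal distance between stamp2 and stamp3 below 0.0635 m or horizontal distance between stamp2 and stamp4 below 0.0635 m or horizontal distance between stamp2 and stamp6 below 0.0635 m) and (horizontal distance between stamp2 and stamp1 below 0.0635 m or horizontal distance between stamp2 and stamp3 below 0.0635 m or horizontal distance between stamp2 and stamp4 below 0.0635 m or horizontal distance between stamp2 and stamp5 below 0.0635 m) and x of stamp3 in the frame of tray between -0.09 and 0.09 m and y of stamp3 in the frame of tray between -0.047 and 0.047 m and (horizontal distance between stamp3 and stamp2 below 0.0635 m or horizontal distance between stamp3 and stamp4 below 0.0635 m or horizontal distance between stamp3 and stamp5 below 0.0635 m or horizontal distance between stamp3 and stamp6 below 0.0635 m) and (horizontal distance between stamp3 and stamp1 below 0.0635 m or horizontal distance between stamp3 and stamp4 below 0.0635 m or horizontal distance between stamp3 and stamp5 below 0.0635 m or horizontal distance between stamp3 and stamp6 below 0.0635 m) and (horizontal distance between stamp3 and stamp1 below 0.0635 m or horizontal distance between stamp3 and stamp2 below 0.0635 m or horizontal distance between stamp3 and stamp5 below 0.0635 m or horizontal distance between stamp3 and stamp6 below 0.0635 m) and (horizontal distance between stamp3 and stamp1 below 0.0635 m or horizontal distance between stamp3 and stamp2 below 0.0635 m or horizontal distance between stamp3 and stamp4 below 0.0635 m or horizontal distance between stamp3 and stamp6 below 0.0635 m) and (horizontal distance between stamp3 and stamp1 below 0.0635 m or horizontal distance between stamp3 and stamp2 below 0.0635 m or horizontal distance between stamp3 and stamp4 below 0.0635 m or horizontal distance between stamp3 and stamp5 below 0.0635 m) and x of stamp4 in the frame of tray between -0.09 and 0.09 m and y of stamp4 in the frame of tray between -0.047 and 0.047 m and (horizontal distance between stamp4 and stamp2 below 0.0635 m or horizontal distance between stamp4 and stamp3 below 0.0635 m or horizontal distance between stamp4 and stamp5 below 0.0635 m or horizontal distance between stamp4 and stamp6 below 0.0635 m) and (horizontal distance between stamp4 and stamp1 below 0.0635 m or horizontal distance between stamp4 and stamp3 below 0.0635 m or horizontal distance between stamp4 and stamp5 below 0.0635 m or horizontal distance between stamp4 and stamp6 below 0.0635 m) and (horizontal distance between stamp4 and stamp1 below 0.0635 m or horizontal distance between stamp4 and stamp2 below 0.0635 m or horizontal distance between stamp4 and stamp5 below 0.0635 m or horizontal distance between stamp4 and stamp6 below 0.0635 m) and (horizontal distance between stamp4 and stamp1 below 0.0635 m or horizontal distance between stamp4 and stamp2 below 0.0635 m or horizontal distance between stamp4 and stamp3 below 0.0635 m or horizontal distance between stamp4 and stamp6 below 0.0635 m) and (horizontal distance between stamp4 and stamp1 below 0.0635 m or horizontal distance between stamp4 and stamp2 below 0.0635 m or horizontal distance between stamp4 and stamp3 below 0.0635 m or horizontal distance between stamp4 and stamp5 below 0.0635 m) and x of stamp5 in the frame of tray between -0.09 and 0.09 m and y of stamp5 in the frame of tray between -0.047 and 0.047 m and (horizontal distance between stamp5 and stamp2 below 0.0635 m or horizontal distance between stamp5 and stamp3 below 0.0635 m or horizontal distance between stamp5 and stamp4 below 0.0635 m or horizontal distance between stamp5 and stamp6 below 0.0635 m) and (horizontal distance between stamp5 and stamp1 below 0.0635 m or horizontal distance between stamp5 and stamp3 below 0.0635 m or horizontal distance between stamp5 and stamp4 below 0.0635 m or horizontal distance between stamp5 and stamp6 below 0.0635 m) and (horizontal distance between stamp5 and stamp1 below 0.0635 m or horizontal distance between stamp5 and stamp2 below 0.0635 m or horizontal distance between stamp5 and stamp4 below 0.0635 m or horizontal distance between stamp5 and stamp6 below 0.0635 m) and (horizontal distance between stamp5 and stamp1 below 0.0635 m or horizontal distance between stamp5 and stamp2 below 0.0635 m or horizontal distance between stamp5 and stamp3 below 0.0635 m or horizontal distance between stamp5 and stamp6 below 0.0635 m) and (horizontal distance between stamp5 and stamp1 below 0.0635 m or horizontal distance between stamp5 and stamp2 below 0.0635 m or horizontal distance between stamp5 and stamp3 below 0.0635 m or horizontal distance between stamp5 and stamp4 below 0.0635 m) and x of stamp6 in the frame of tray between -0.09 and 0.09 m and y of stamp6 in the frame of tray between -0.047 and 0.047 m and (horizontal distance between stamp6 and stamp2 below 0.0635 m or horizontal distance between stamp6 and stamp3 below 0.0635 m or horizontal distance between stamp6 and stamp4 below 0.0635 m or horizontal distance between stamp6 and stamp5 below 0.0635 m) and (horizontal distance between stamp6 and stamp1 below 0.0635 m or horizontal distance between stamp6 and stamp3 below 0.0635 m or horizontal distance between stamp6 and stamp4 below 0.0635 m or horizontal distance between stamp6 and stamp5 below 0.0635 m) and (horizontal distance between stamp6 and stamp1 below 0.0635 m or horizontal distance between stamp6 and stamp2 below 0.0635 m or horizontal distance between stamp6 and stamp4 below 0.0635 m or horizontal distance between stamp6 and stamp5 below 0.0635 m) and (horizontal distance between stamp6 and stamp1 below 0.0635 m or horizontal distance between stamp6 and stamp2 below 0.0635 m or horizontal distance between stamp6 and stamp3 below 0.0635 m or horizontal distance between stamp6 and stamp5 below 0.0635 m) and (horizontal distance between stamp6 and stamp1 below 0.0635 m or horizontal distance between stamp6 and stamp2 below 0.0635 m or horizontal distance between stamp6 and stamp3 below 0.0635 m or horizontal distance between stamp6 and stamp4 below 0.0635 m)), for 0.2 s.
3. the cover sits level on the tray's ledge (z of cover in the frame of tray below 0.0085 m and angle between cover's own z axis and vertical below 0.03 rad and horizontal distance between cover and tray below 0.012 m), for 0.2 s.
At the end, for the whole second after the job is handed in: Paddle on the table clear of the tray; every stamp flat on the tray floor (within 3.5 mm, 0.06 rad), handle up, its centre within 63.5 mm of at least two others' (60 mm is touching); cover within 2.5 mm of fully down and 0.03 rad of level; all at rest (all of step 1 and all of step 2 and all of step 3 and linear speed of each of stamp1, stamp2, stamp3, stamp4, stamp5, stamp6, cover below 0.02 m/s).
It fails at once if the jar is disturbed (distance of jar from where it was at the start of the episode above 0.03 m).
It fails at once if the bowl is disturbed (distance of bowl from where it was at the start of the episode above 0.03 m).
It fails at once if the beaker is disturbed (distance of beaker from where it was at the start of the episode above 0.03 m).
Of stamp1, stamp2, stamp3, stamp4, stamp5, stamp6 only 4 to 6 are there at a start; the rules pass over those that are not, and their reading is None.
At some moment in a run one of stamp1, stamp2, stamp3, stamp4, stamp5, stamp6, cover may be knocked a few centimetres aside while the robot is not near it.
Once in a run the grip may slacken for a moment while it holds something.
It also fails if it takes over 210 s, if anything falls off the work surface, if the arm or the gripper's body presses on something with over 40 N, if the wrist force passes 120 N, or if a joint passes its speed limit or range.

## Robot

A 6-joint arm with a two-finger parallel gripper is mounted at the origin on the work surface. World frame = base frame: x ahead of the robot, y to its left, z up, the work surface at z = 0. Lengths are in mm, angles in rad, forces in N, time in s.
With the tool pointing down it reaches from about 350 to 975 mm from the base axis. Payload 7.1 kg.
Tool frame: the origin (TCP) lies at the very end of the fingers, on their centre line; the grasp point (between the pads) lies 19 mm behind it; z points along the fingers, y is the line along which they close (so a half turn about z gives the same grasp; the last joint's range is limited). The gripper opens to 88 mm and grips with 3 to 60 N. Pads are 20 mm wide; open, the fingers measure 115 mm over their backs; the gripper's body (75 mm by 178 mm) begins 61 mm behind the grasp point.
Start: joints at [1.263, 0.423, 1.63, -0, 1.089, -0.019], TCP at [177.97, 599.109, 198.075] pointing down, gripper open.
Joint ranges: [-3, 3], [-0.9, 2.11], [0.09, 2.58], [-1.31, 4.45], [0.11, 2.69], [-2.54, 2.54]. Speed limits (rad/s): [2.39, 2.39, 3.01, 3.14, 3.14, 3.14].

## Interface

Orientations are given as a rotation vector (axis times angle).
In Python, from workcell import * gives the robot as it stands.
- The arm moves only by the tool step_arm, never from a script. Its argument "deltas" is a list of rows, each a list of 3 entries, a list of its own where there are three numbers: the shift along the tool's x, y, z in units of 300 mm (1.0 is 300 mm), then the turn, a rotation vector about the tool's x, y, z in units of 1.5 rad (1.0 is 1.5 rad), then the gripper command: -1 is shut, 1 is fully open, values between are in proportion. In form: [[[dx, dy, dz], [rx, ry, rz], gripper], ...]. A call has 1 to 20 rows; each row is the pose to reach, as a shift and turn from the pose commanded when the call began, along the tool's axes at that moment; what a row does not reach only later rows make up. A row lasts 1/12 s, in which the tool goes at most 41.7 mm and 7.16 degrees, less where a joint would pass 70% of its speed; a pose out of reach is approached as far as the arm can. A call with a number of a shift or a turn outside -1 to 1 is refused whole. A call with a gripper value outside its range is refused whole. The fingers move at their own pace and stop on an object; the grip force is fixed at half the most. Time passes only in rows, so rows that repeat a pose let the fingers close. It gives the time, the measured TCP pose, the force, the opening and the grip force at its end, in the units of the state.
- get_obs(): the state, without advancing time (a new reading comes with each control period).
- get_image(name): name is "scene" or "top" or "wrist"; returns a dict with "pixels" (480x640x3 uint8, red, green, blue), "fx", "fy", "cx", "cy" (pixels), "dist_coeffs" ([k1, k2, p1, p2, k3] as OpenCV has them; the pictures are not rectified), "T" (4x4, takes a point from camera to world coordinates). Camera axes: x right, y down, z forward; pixel columns grow to the right and rows downward; lengths in mm; the calibration is good to about 2 mm. A picture is of the moment at which its call begins. There is no depth.
- close_job(): hands the job in; it is judged then, once.
The state is a dict: "t": time; "qpos": joint angles; "qvel": joint speeds; "joint_torque": joint torques, N m; "ee_pos": TCP position; "orientation": TCP orientation; "ft_force": force on the tool from outside, world axes, zero at the start; "moment": the same for the moment, N m; "width": finger opening in mm; "grasp_force": force on a finger pad.
Only numpy, scipy, OpenCV 4.12 (cv2) and the standard library are available. Lean on these libraries where they do the work, as an engineer would, in place of code of your own. Each camera call takes 0.05 s, during which the arm holds its last target. There are 200 camera calls.

## Working session

There is one attempt and no reset: what is moved stays moved. The work goes in short steps, Python scripts to look and compute and a tool call to move; the robot and the scene stay as the last step left them, time stands still between calls to the robot, and variables do not carry over. Pictures are saved under pics/ and viewed, at most 14 in all, crops included, and the job is handed in when it is done.

Besides the shell and the picture viewer there is one more tool, called after "Call:" as name(argument=value, ...) on one line, values as JSON. step_arm: Moves the arm, as the interface text tells. Its arguments: {"type":"object","properties":{"deltas":{"type":"array","items":{"type":"array"}}},"required":["deltas"]}

```bash
mkdir -p pics; cat > h.py <<'E'
from workcell import *
import numpy as np, cv2
from scipy.spatial.transform import Rotation as R
def grab(n,fn=None):
    im=get_image(n)
    if fn: cv2.imwrite('pics/'+fn,im['pixels'][:,:,::-1])
    return im
def K(im): return np.array([[im['fx'],0,im['cx']],[0,im['fy'],im['cy']],[0,0,1.]])
def w(im,uv,z):
    p=cv2.undistortPoints(np.array(uv,float).reshape(-1,1,2),K(im),np.array(im['dist_coeffs'],float)).reshape(-1,2)
    T=np.array(im['T']); d=np.c_[p,np.ones(len(p))]@T[:3,:3].T; o=T[:3,3]
    return o+d*((z-o[2])/d[:,2])[:,None]
E
python3 - <<'E'
from h import *
import pickle
a=grab('top','top0.png');b=grab('scene','scene0.png')
pickle.dump((a,b),open('i0.pkl','wb'))
print(a['T'],a['fx'],b['T'],get_obs())
E
```

```text
[[-2.39069986e-02 -9.93514695e-01  1.11162069e-01  4.78970510e+02]
 [-9.99573180e-01  2.18878874e-02 -1.93488378e-02  1.37258955e+01]
 [ 1.67902518e-02 -1.11577196e-01 -9.93613917e-01  9.55359087e+02]
 [ 0.00000000e+00  0.00000000e+00  0.00000000e+00  1.00000000e+00]] 512.2192346851208 [[ 1.92774483e-01  5.82539736e-01 -7.89610952e-01  1.37782334e+03]
 [ 9.81194166e-01 -1.06404236e-01  1.61047035e-01 -1.63774671e+02]
 [ 9.79834713e-03 -8.05807418e-01 -5.92096612e-01  6.37944324e+02]
 [ 0.00000000e+00  0.00000000e+00  0.00000000e+00  1.00000000e+00]] {'t': 0.1, 'qpos': array([ 1.26302451e+00,  4.23756484e-01,  1.63060108e+00, -3.39535184e-05,
        1.08860551e+00, -1.89853955e-02]), 'qvel': array([ 1.04314752e-04, -1.27464320e-03, -1.59164470e-03,  7.75881413e-04,
        6.57753126e-05, -7.65691435e-05]), 'joint_torque': array([ 3.75801783e-04, -5.45615888e+01, -2.74323374e+01,  6.45317207e-02,
        1.88476418e-02,  8.27632618e-06]), 'ee_pos': array([177.80766121, 598.61702304, 197.38932123]), 'orientation': array([-4.51997576e-01, -3.10871098e+00,  2.13154033e-03]), 'ft_force': array([-0.10091443, -0.03537285,  0.8213454 ]), 'moment': array([-0.00516429, -0.03381933, -0.01426572]), 'grasp_force': 0.0, 'width': 87.85757353833131}
```

View pics/top0.png

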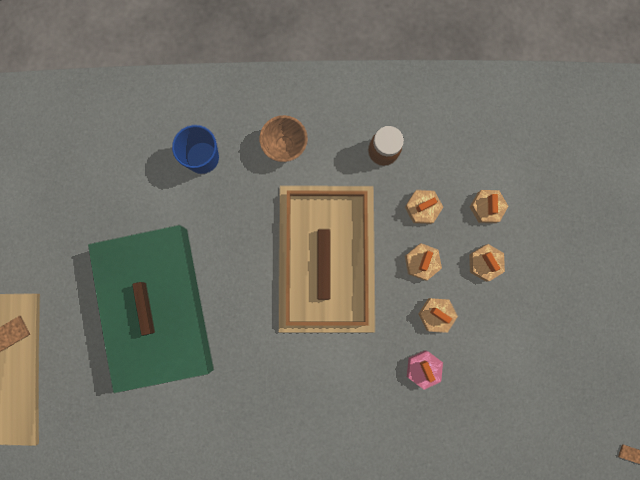

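View pics/scene0.png

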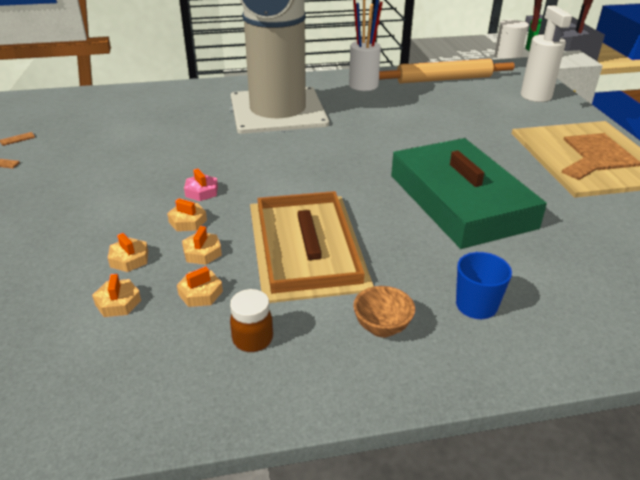

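Top view: tray with paddle at (327,259), cover at (150,308), five pale stamps (425,206), (490,206), (424,262), (488,263), (438,316). The look-alike at (425,370) is pink, so it isn't one of them. I'll measure these and confirm them in a crop.

```bash
cat >> h.py <<'E'
def segs(im,lo,hi,amin=40,roi=None):
    hsv=cv2.cvtColor(im['pixels'],cv2.COLOR_RGB2HSV); m=cv2.inRange(hsv,np.array(lo),np.array(hi))
    if roi:
        mm=np.zeros_like(m); x0,y0,x1,y1=roi; mm[y0:y1,x0:x1]=255; m&=mm
    cs,_=cv2.findContours(m,cv2.RETR_EXTERNAL,cv2.CHAIN_APPROX_NONE)
    return [c for c in cs if cv2.contourArea(c)>amin]
E
python3 - <<'E'
from h import *
import pickle
a,b=pickle.load(open('i0.pkl','rb'))
print('dist',a['dist_coeffs'])
def rep(c,z,n):
    P=w(a,c.reshape(-1,2),z)[:,:2].astype(np.float32)
    (cx,cy),(p,q),an=cv2.minAreaRect(P)
    if p<q: p,q=q,p; an+=90
    print(n,cv2.boundingRect(c),'ctr %.1f %.1f size %.1f %.1f ang %.1f'%(cx,cy,p,q,an%180))
for c in segs(a,(0,170,120),(14,255,255),40,(395,180,520,400)): rep(c,44,'orange')
for c in segs(a,(60,80,30),(90,255,255),2000): rep(c,58,'cover')
for c in segs(a,(0,0,0),(179,255,75),150,(295,200,365,325)): rep(c,18,'paddle')
for c in segs(a,(0,60,0),(179,255,80),150,(110,270,180,345)): rep(c,88,'cover handle')
for c in segs(a,(8,60,110),(30,255,255),4000,(260,170,390,345)): rep(c,6,'tray')
im=a['pixels'][:,:,::-1]
L=cv2.resize(im[180:400,395:520],None,fx=2.7,fy=2.7,interpolation=cv2.INTER_CUBIC)
Q=cv2.resize(im[175:345,260:390],None,fx=3.5,fy=3.5,interpolation=cv2.INTER_CUBIC)
C=np.zeros((600,800,3),np.uint8);C[:594,:337]=L[:594,:337];C[:595,340:795]=Q[:595,:455]
cv2.imwrite('pics/crop0.png',C)
E
```

```text
dist [-0.09487946  0.          0.          0.          0.        ]
orange (422, 362, 13, 20) ctr 346.2 -198.1 size 34.7 10.0 ang 22.3
orange (433, 308, 19, 15) ctr 444.3 -226.8 size 34.8 10.5 ang 53.9
orange (486, 253, 14, 18) ctr 538.5 -325.2 size 34.3 9.8 ang 28.0
orange (421, 251, 12, 19) ctr 543.1 -203.9 size 34.5 11.2 ang 157.4
orange (419, 198, 18, 13) ctr 646.5 -210.0 size 33.6 10.6 ang 115.2
orange (492, 194, 6, 19) ctr 645.6 -335.7 size 34.0 9.5 ang 176.0
cover (89, 226, 124, 167) ctr 470.2 289.5 size 263.9 178.8 ang 10.5
cover handle (122, 286, 22, 53) ctr 463.8 306.5 size 87.7 28.7 ang 9.9
cover handle (141, 282, 14, 53) ctr 470.8 283.2 size 88.6 11.7 ang 9.1
tray (278, 186, 97, 147) ctr 554.7 -24.9 size 273.5 178.0 ang 178.6
```

View pics/crop0.png

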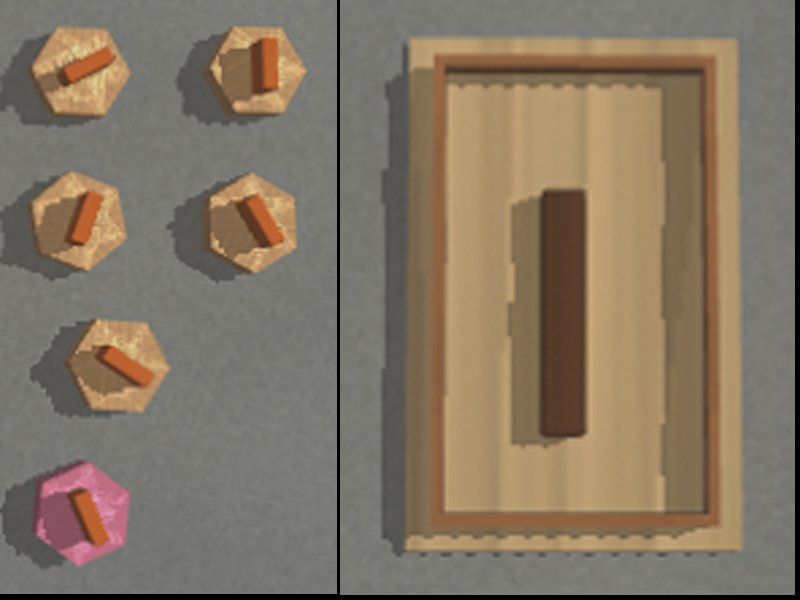

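Crop: five pale stamps confirmed, and the pink one below them at crop (80,515) is left alone. Tray size fits (273×178 measured) with centre (555,-25). Paddle first.

```bash
cat >> h.py <<'E'
def plan(*wps):
    """waypoints (x,y,z,psi deg of tool y) -> rows in step units"""
    o=get_obs(); p=np.array(o['ee_pos']); r=R.from_rotvec(o['orientation'])
    y=r.as_matrix()[:,1]; print('now',p.round(1),'psi %.2f'%np.degrees(np.arctan2(y[1],y[0])),'tilt',r.as_matrix()[:2,2].round(4),'w %.1f'%o['width'],'F',np.round(o['ft_force'],1))
    q=p;rq=r
    for x,yy,z,s in wps:
        c,sn=np.cos(np.radians(s)),np.sin(np.radians(s))
        M=R.from_matrix(np.array([[-sn,c,0],[c,sn,0],[0,0,-1.]]))
        t=np.array([x,yy,z]); d=r.inv().apply(t-p)/300; v=(r.inv()*M).as_rotvec()/1.5
        n=max(np.linalg.norm(t-q)/41.7,np.degrees((rq.inv()*M).magnitude())/7.16)
        print(d.round(3).tolist(),v.round(3).tolist(),'rows>%.1f'%n); q=t;rq=M
E
python3 - <<'E'
from h import *
import pickle
a,b=pickle.load(open('i0.pkl','rb'))
print(w(a,[(323.7,264.1),(324.3,229.3),(323.7,299)],18).round(1))
p=w(a,[(323.7,264.1)],18)[0]
plan((p[0],p[1],130,90),(p[0],p[1],10,90))
E
```

```text
[[542.4 -19.2  18. ]
 [606.7 -22.   18. ]
 [478.7 -17.6  18. ]]
now [177.8 598.6 197.4] psi 73.45 tilt [-0.0004 -0.0013] w 87.9 F [-0.1 -0.   0.8]
[-1.751, -1.628, 0.227] [-0.001, -0.0, -0.193] rows>17.3
[-1.751, -1.627, 0.627] [-0.001, -0.0, -0.193] rows>2.9
```

Call:
step_arm(deltas=[[[-0.9,-0.83,0],[0,0,-0.1],1],[[-0.9,-0.83,0],[0,0,-0.1],1],[[-0.9,-0.83,0],[0,0,-0.1],1],[[-0.9,-0.83,0],[0,0,-0.1],1],[[-0.9,-0.83,0],[0,0,-0.1],1],[[-0.9,-0.83,0],[0,0,-0.1],1],[[-0.9,-0.83,0],[0,0,-0.1],1],[[-0.9,-0.83,0],[0,0,-0.1],1],[[-0.9,-0.83,0],[0,0,-0.1],1],[[-0.9,-0.83,0],[0,0,-0.1],1],[[-0.9,-0.83,0],[0,0,-0.1],1],[[-0.9,-0.83,0],[0,0,-0.1],1]])

```text
t: 1.1
ee_pos: [365.8, 283.7, 198.0]
orientation: [-0.219, -3.134, -0.0]
ft_force: [0.3, -0.2, -0.7]
width: 88.2
grasp_force: 0.0
```

```bash
python3 - <<'E'
from h import *
plan((542,-19,130,90),(542,-19,10,90))
E
```

```text
now [365.8 283.7 198. ] psi 81.99 tilt [-0.0002  0.0003] w 88.2 F [ 0.3 -0.2 -0.7]
[-0.722, -0.918, 0.226] [0.0, -0.0, -0.093] rows>8.6
[-0.722, -0.918, 0.626] [0.0, -0.0, -0.093] rows>2.9
```

Call:
step_arm(deltas=[[[-0.722,-0.918,0.226],[0,0,-0.093],0.2],[[-0.722,-0.918,0.226],[0,0,-0.093],0.2],[[-0.722,-0.918,0.226],[0,0,-0.093],0.2],[[-0.722,-0.918,0.226],[0,0,-0.093],0.2],[[-0.722,-0.918,0.226],[0,0,-0.093],0.2],[[-0.722,-0.918,0.226],[0,0,-0.093],0.2],[[-0.722,-0.918,0.226],[0,0,-0.093],0.2],[[-0.722,-0.918,0.226],[0,0,-0.093],0.2],[[-0.722,-0.918,0.226],[0,0,-0.093],0.2],[[-0.722,-0.918,0.226],[0,0,-0.093],0.2],[[-0.722,-0.918,0.226],[0,0,-0.093],0.2],[[-0.722,-0.918,0.226],[0,0,-0.093],0.2]])

```text
t: 2.1
ee_pos: [541.7, -17.5, 129.9]
orientation: [0.003, -3.14, -0.001]
ft_force: [-0.9, 0.4, 0.2]
width: 52.9
grasp_force: 0.0
```

```bash
python3 - <<'E'
from h import *
a=grab('wrist','w1.png'); print(np.round(a['T'],3),a['fx'])
plan((542,-19,10,90))
E
```

```text
[[-1.00000e-03  9.67000e-01  2.54000e-01  4.71840e+02]
 [ 1.00000e+00  1.00000e-03  0.00000e+00 -1.79780e+01]
 [-0.00000e+00  2.54000e-01 -9.67000e-01  3.16963e+02]
 [ 0.00000e+00  0.00000e+00  0.00000e+00  1.00000e+00]] 362.57575472074234
now [541.6 -17.3 130.2] psi 90.16 tilt [-0.0009  0.0004] w 52.5 F [ 0.6 -0.4  0. ]
[-0.002, -0.006, 0.401] [0.0, -0.001, 0.002] rows>2.9
```

View pics/w1.png

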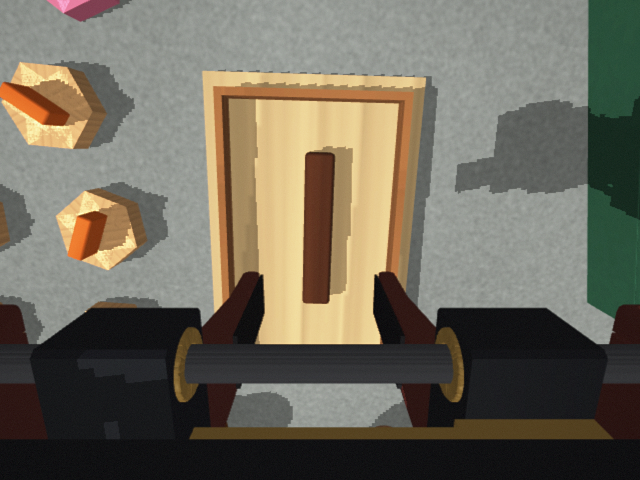

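Wrist view: the paddle (318,228) is aligned between the fingers (262 and 385), and the tray is clear of the rest. Grasp it.

Call:
step_arm(deltas=[[[-0.002,-0.004,0.3],[0,0,0.002],0.2],[[-0.002,-0.004,0.4],[0,0,0.002],0.2],[[-0.002,-0.004,0.4],[0,0,0.002],0.2],[[-0.002,-0.004,0.4],[0,0,0.002],0.2],[[-0.002,-0.004,0.4],[0,0,0.002],0.2],[[-0.002,-0.004,0.4],[0,0,0.002],-1],[[-0.002,-0.004,0.4],[0,0,0.002],-1],[[-0.002,-0.004,0.4],[0,0,0.002],-1],[[-0.002,-0.004,0.4],[0,0,0.002],-1],[[-0.002,-0.004,0.4],[0,0,0.002],-1],[[-0.002,-0.004,0.4],[0,0,0.002],-1],[[-0.002,-0.004,0.4],[0,0,0.002],-1],[[-0.002,-0.004,0.4],[0,0,0.002],-1]])

```text
t: 3.23
ee_pos: [542.9, -20.5, 10.4]
orientation: [0.004, 3.141, -0.0]
ft_force: [0.4, 0.2, 0.4]
width: 2.7
grasp_force: 0.0
```

```bash
python3 - <<'E'
from h import *
plan((542,-18,80,90),(542,118,80,90),(542,118,6,90))
E
```

```text
now [542.9 -20.5  10.4] psi 89.85 tilt [ 0.0002 -0.    ] w 2.7 F [0.4 0.2 0.4]
[0.003, 0.008, -0.232] [-0.0, 0.0, -0.002] rows>1.7
[0.004, 0.462, -0.232] [-0.0, 0.0, -0.002] rows>3.3
[0.004, 0.462, 0.015] [-0.0, 0.0, -0.002] rows>1.8
```

```bash
python3 - <<'E'
from h import *
a=grab('wrist');b=grab('scene')
C=np.hstack([cv2.resize(a['pixels'],(400,300)),cv2.resize(b['pixels'][180:310,240:400],(400,300))])
cv2.imwrite('pics/c1.png',C[:,:,::-1])
E
```

```text
(no output)
```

View pics/c1.png

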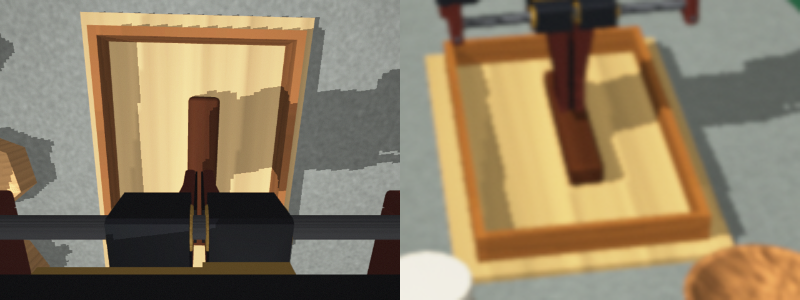

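```bash
cat >> h.py <<'E'
def proj(im,P):
    T=np.linalg.inv(np.array(im['T'])); return cv2.projectPoints(np.array(P,float).reshape(-1,1,3),cv2.Rodrigues(T[:3,:3])[0],T[:3,3],K(im),np.array(im['dist_coeffs'],float))[0].reshape(-1,2)
E
python3 - <<'E'
from h import *
b=grab('scene');a=grab('top');p=get_obs()['ee_pos']
pp=proj(b,[p,p+[0,0,10],p+[0,0,20],p+[0,0,30]]);print(pp.round(1),p)
A=cv2.resize(b['pixels'][180:270,250:370],(533,400),interpolation=cv2.INTER_CUBIC)
for q in pp: cv2.circle(A,tuple(((q-[250,180])*533/120).astype(int).tolist()),2,(0,255,255),-1)
C=np.hstack([A,cv2.resize(a['pixels'][175:345,270:380],(259,400))])
cv2.imwrite('pics/c2.png',C[:,:,::-1])
E
```

```text
[[307.3 235.1]
 [307.3 230.5]
 [307.2 225.8]
 [307.2 221.1]] [542.79298082 -20.4386608   10.16669958]
```

View pics/c2.png

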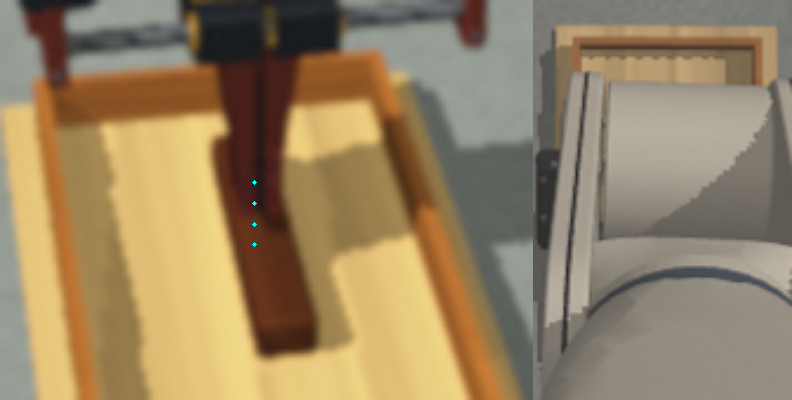

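```bash
python3 - <<'E'
from h import *
a=get_image('wrist'); p=w(a,[(128,19),(512,26)],6); print(p.round(1),np.linalg.norm(p[0]-p[1]),np.round(a['T'],2))
im=cv2.imread('pics/w1.png')
a['T']=np.array([[-.001,.967,.254,471.84],[1,.001,0,-17.98],[0,.254,-.967,316.96],[0,0,0,1]])
p=w(a,[(203,70),(427,77)],6);print(p.round(1),np.linalg.norm(p[0]-p[1]))
print(get_obs()['qpos'])
E
```

```text
[[ 415.6 -109.8    6. ]
 [ 419.2   71.     6. ]] 180.86042537391126 [[ 0.0000e+00  9.7000e-01  2.5000e-01  4.7272e+02]
 [ 1.0000e+00 -0.0000e+00 -0.0000e+00 -2.0490e+01]
 [-0.0000e+00  2.5000e-01 -9.7000e-01  1.9714e+02]
 [ 0.0000e+00  0.0000e+00  0.0000e+00  1.0000e+00]]
[[ 415.2 -109.2    6. ]
 [ 420.1   68.1    6. ]] 177.40424283367875
[-5.95214491e-02  5.93495284e-01  1.90623900e+00 -4.55747100e-05
  6.42125874e-01 -1.62794332e+00]
```

Call:
step_arm(deltas=[[[0,0,0.01],[0,0,0],-1],[[0,0,0.02],[0,0,0],-1],[[0,0,0.02],[0,0,0],-1]])

```text
t: 3.73
ee_pos: [542.4, -20.3, 3.6]
orientation: [-0.004, -3.141, -0.0]
ft_force: [0.3, 0.3, -0.1]
width: 0.4
grasp_force: 0.0
```

Call:
step_arm(deltas=[[[0,0,-0.1],[0,0,0],-0.3],[[0,0,-0.1],[0,0,0],-0.3],[[0,0,-0.1],[0,0,0],-0.3],[[0,0,-0.1],[0,0,0],-0.3],[[0,0,-0.1],[0,0,0],-0.3],[[0,0,-0.1],[0,0,0],-0.3]])

```text
t: 4.23
ee_pos: [542.3, -20.3, 33.6]
orientation: [-0.004, -3.14, -0.0]
ft_force: [-0.2, 0.2, -0.2]
width: 30.3
grasp_force: 0.0
```

```bash
python3 - <<'E'
from h import *
b=grab('scene');a=grab('wrist');o=get_obs();p=o['ee_pos'];print(p,o['width'])
def ov(im,x0,y0,x1,y1,W,H,pts):
    A=cv2.resize(im['pixels'][y0:y1,x0:x1],(W,H),interpolation=cv2.INTER_CUBIC)
    for q in proj(im,pts): cv2.circle(A,tuple(((q-[x0,y0])*[W/(x1-x0),H/(y1-y0)]).astype(int).tolist()),2,(0,255,255),-1)
    return A
P=[p,p+[0,0,19]]
C=np.hstack([ov(b,240,150,380,300,400,428,P),ov(a,170,100,470,400,400,428,P)])
cv2.imwrite('pics/c3.png',C[:,:,::-1])
E
```

```text
[542.4253124  -20.37272606  33.6944587 ] 30.990812938528567
```

View pics/c3.png

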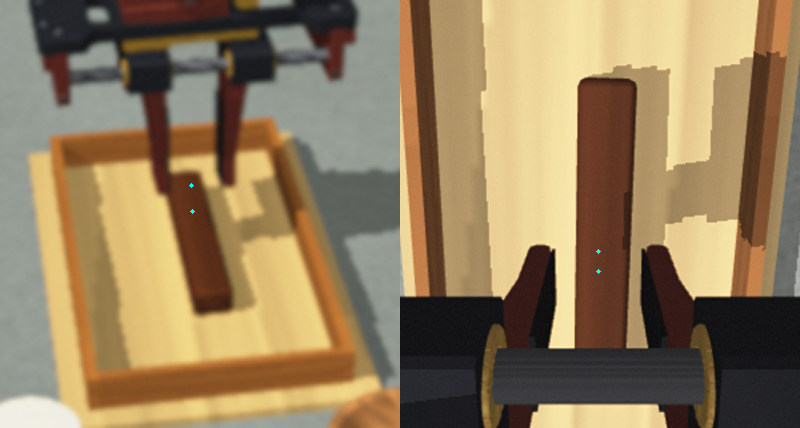

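The visible fingertips end about 17–20 mm above the reported TCP. The dots at crop (192,211) and (598,250) show this, so the closed fingers only rode over the paddle. I'll go deeper carefully, watching the force.

Call:
step_arm(deltas=[[[0,0.008,0.1],[0,0,0],0],[[0,0.008,0.1],[0,0,0],0],[[0,0.008,0.1],[0,0,0],0],[[0,0.008,0.11],[0,0,0],0],[[0,0.008,0.12],[0,0,0],0],[[0,0.008,0.125],[0,0,0],0],[[0,0.008,0.13],[0,0,0],0],[[0,0.008,0.13],[0,0,0],0],[[0,0.008,0.13],[0,0,0],-1],[[0,0.008,0.13],[0,0,0],-1],[[0,0.008,0.13],[0,0,0],-1],[[0,0.008,0.13],[0,0,0],-1],[[0,0.008,0.13],[0,0,0],-1],[[0,0.008,0.13],[0,0,0],-1]])

```text
t: 5.5
ee_pos: [543.0, -18.0, -4.6]
orientation: [0.004, 3.141, -0.0]
ft_force: [-0.3, 0.4, 2.0]
width: 23.5
grasp_force: 29.9
```

Gripped (23.5 mm, 30 N). Now carry it to y≈118.

Call:
step_arm(deltas=[[[0,0,-0.13],[0,0,0],-1],[[0,0,-0.23],[0,0,0],-1],[[0,0,-0.23],[0,0,0],-1],[[0,0,-0.23],[0,0,0],-1],[[0,0.12,-0.23],[0,0,0],-1],[[0,0.22,-0.23],[0,0,0],-1],[[0,0.32,-0.23],[0,0,0],-1],[[0,0.45,-0.23],[0,0,0],-1],[[0,0.45,-0.23],[0,0,0],-1],[[0,0.45,-0.23],[0,0,0],-1],[[0,0.45,-0.12],[0,0,0],-1],[[0,0.45,-0.03],[0,0,0],-1],[[0,0.45,0.008],[0,0,0],-1],[[0,0.45,0.018],[0,0,0],-1],[[0,0.45,0.018],[0,0,0],-1],[[0,0.45,0.018],[0,0,0],-1]])

```text
t: 6.83
ee_pos: [543.1, 116.1, -10.2]
orientation: [-0.005, -3.141, 0.0]
ft_force: [-0.4, 0.6, -0.6]
width: 23.5
grasp_force: 30.0
```

Call:
step_arm(deltas=[[[0,0,0],[0,0,0],-0.2],[[0,0,0],[0,0,0],0],[[0,0,0],[0,0,0],0],[[0,0,0],[0,0,0],0],[[0,0,-0.2],[0,0,0],0],[[0,0,-0.4],[0,0,0],0],[[0,0,-0.4],[0,0,0],0],[[0,0,-0.4],[0,0,0],0],[[0,0,-0.4],[0,0,0],0]])

```text
t: 7.58
ee_pos: [545.0, 117.4, 112.3]
orientation: [0.003, 3.136, 0.002]
ft_force: [-0.6, -0.1, -1.2]
width: 43.7
grasp_force: 0.0
```

```bash
python3 - <<'E'
from h import *
# approach stamp at (444.3,-226.8) ang 53.9 -> closure psi
plan((530,-215,110,90),(440,-226.8,110,144),(543.1,-203.9,110,67.4))
E
```

```text
now [545.  117.4 112.3] psi 89.88 tilt [0.0053 0.001 ] w 43.7 F [-0.6 -0.1 -1.2]
[0.048, -1.108, 0.006] [0.001, 0.004, -0.001] rows>8.0
[0.348, -1.148, 0.005] [-0.001, 0.004, -0.63] rows>7.5
[0.004, -1.071, 0.007] [0.001, 0.003, 0.262] rows>10.7
```

Call:
step_arm(deltas=[[[0,-0.5,0],[0,0,0.15],0],[[0,-0.9,0],[0,0,0.262],0],[[0,-0.9,0],[0,0,0.262],0],[[0,-0.9,0],[0,0,0.262],0],[[0,-0.9,0],[0,0,0.262],0],[[0,-0.9,0],[0,0,0.262],0],[[0,-0.9,0],[0,0,0.262],0],[[0,-0.9,0],[0,0,0.262],0],[[0,-0.9,0],[0,0,0.262],0],[[0,-0.9,0],[0,0,0.262],0]])

```text
t: 8.42
ee_pos: [541.6, -152.1, 108.7]
orientation: [-0.617, -3.078, -0.001]
ft_force: [-0.0, 0.3, -0.0]
width: 43.9
grasp_force: 0.0
```

```bash
cat >> h.py <<'E'
def near(c,x,y,a):
    return c
def handles(im,z=44,amin=150):
    out=[]
    for c in segs(im,(0,170,90),(14,255,255),amin,(0,0,640,300)):
        P=w(im,c.reshape(-1,2),z)[:,:2].astype(np.float32); (cx,cy),(p,q),an=cv2.minAreaRect(P)
        if p<q: p,q=q,p; an+=90
        x,y,ww,hh=cv2.boundingRect(c)
        out.append((cx,cy,p,q,an%180)); print('handle px',(x+ww//2,y+hh//2,'bot',y+hh),'ctr %.1f %.1f size %.1f %.1f ang %.1f'%out[-1])
    return out
TR=(554.7,-24.7,-1.5)
def intray(x,y):
    a=np.radians(TR[2]); return TR[0]+x*np.cos(a)-y*np.sin(a),TR[1]+x*np.sin(a)+y*np.cos(a)
E
python3 - <<'E'
from h import *
a=grab('wrist','w4.png'); handles(a)
plan((543.1,-203.9,110,67.4),(543.1,-203.9,4,67.4))
E
```

```text
handle px (256, 262, 'bot', 283) ctr 536.2 -199.7 size 30.7 14.7 ang 157.4
handle px (167, 158, 'bot', 172) ctr 445.0 -223.8 size 42.0 13.8 ang 54.7
handle px (145, 13, 'bot', 26) ctr 360.6 -191.9 size 22.8 12.1 ang 22.3
now [ 541.9 -151.6  109. ] psi 67.40 tilt [-0.0018  0.0008] w 44.0 F [-0.2 -0.1  0.5]
[-0.071, -0.159, -0.004] [0.0, -0.001, 0.0] rows>1.3
[-0.071, -0.159, 0.35] [0.0, -0.001, 0.0] rows>2.5
```

View pics/w4.png

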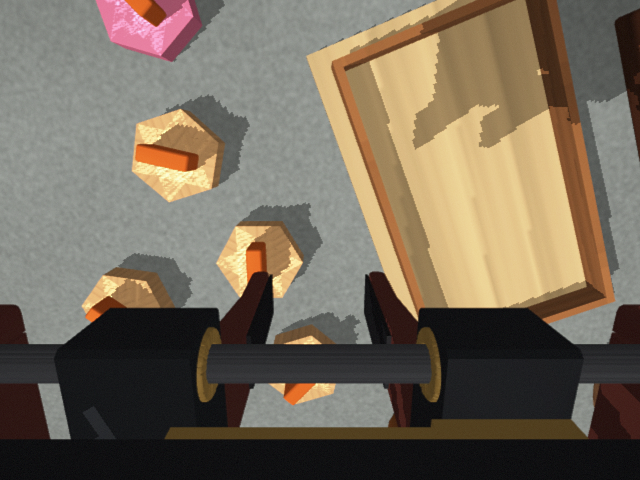

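Wrist view: the target handle is at (256,262), partly hidden by the finger. The tray is at right and the pink one at (150,20). Centre above it.

Call:
step_arm(deltas=[[[-0.071,-0.159,0],[0,0,0],0],[[-0.071,-0.159,0],[0,0,0],0],[[-0.071,-0.159,0],[0,0,0],0],[[-0.071,-0.159,0],[0,0,0],0]])

```text
t: 8.8
ee_pos: [543.7, -204.2, 109.6]
orientation: [-0.617, -3.08, -0.001]
ft_force: [-0.6, -0.0, -0.3]
width: 43.7
grasp_force: 0.0
```

```bash
cat >> h.py <<'E'
def look(fn=None):
    """handle top centre near the tool axis, seen by the wrist camera: far end edge less 18 mm"""
    im=grab('wrist',fn); o=get_obs(); p=np.array(o['ee_pos']); M=R.from_rotvec(o['orientation']).as_matrix()
    best=None
    for c in segs(im,(0,170,90),(14,255,255),150,(250,120,390,310)):
        P=w(im,c.reshape(-1,2),44)[:,:2]; d=(P-p[:2])@M[:2,:2]   # tool x,y of each contour point
        if abs(d.mean(0)).max()<35 and (best is None or len(c)>len(best[1])): best=(d,c)
    d,c=best; x,y,ww,hh=cv2.boundingRect(c)
    (cx,cy),(l,q),an=cv2.minAreaRect(d.astype(np.float32))
    if l<q: l,q=q,l; an+=90
    an=(an+90)%180-90
    s=np.sign((np.array(w(im,[(320,300)],44)[0][:2])-p[:2])@M[:2,0]-(np.array(w(im,[(320,150)],44)[0][:2])-p[:2])@M[:2,0])
    far=(s*d[:,0]).max()*s; cx2=far-18*s
    print('px',(x,y,ww,hh),'tool-frame: ang %.1f size %.1f %.1f  x(far-18) %.1f x(mid) %.1f y %.1f'%(an,l,q,cx2,cx,cy),'far sign',s)
    g=p[:2]+M[:2,:2]@[cx2,cy]; print('world',g.round(1)); return g
E
python3 - <<'E'
from h import *
g=look(); plan((543.1,-203.9,4,67.4),(g[0],g[1],4,67.4))
E
```

```text
px (311, 214, 16, 52) tool-frame: ang 0.1 size 38.0 11.0  x(far-18) 1.8 x(mid) 2.9 y -0.8 far sign -1.0
world [ 541.6 -203.9]
now [ 543.6 -203.9  109.6] psi 67.38 tilt [-0.0008  0.0007] w 44.0 F [0.8 0.3 0.7]
[0.001, -0.001, 0.352] [0.0, -0.001, -0.0] rows>2.5
[0.006, -0.003, 0.352] [0.0, -0.001, -0.0] rows>0.0
```

Call:
step_arm(deltas=[[[0.005,-0.002,0.15],[0,0,0],0],[[0.005,-0.002,0.28],[0,0,0],0],[[0.005,-0.002,0.34],[0,0,0],0],[[0.005,-0.002,0.35],[0,0,0],0],[[0.005,-0.002,0.35],[0,0,0],0],[[0.005,-0.002,0.35],[0,0,0],0],[[0.005,-0.002,0.35],[0,0,0],-1],[[0.005,-0.002,0.35],[0,0,0],-1],[[0.005,-0.002,0.35],[0,0,0],-1],[[0.005,-0.002,0.35],[0,0,0],-1],[[0.005,-0.002,0.35],[0,0,0],-1],[[0.005,-0.002,0.35],[0,0,0],-1],[[0.005,-0.002,0.35],[0,0,0],-1],[[0.005,-0.002,0.35],[0,0,0],-1],[[0.005,-0.002,0.35],[0,0,0],-1]])

```text
t: 10.1
ee_pos: [542.6, -205.3, 5.4]
orientation: [0.617, 3.08, -0.0]
ft_force: [0.1, -0.3, 6.1]
width: 11.6
grasp_force: 30.0
```

```bash
python3 - <<'E'
from h import *
x,y=intray(0,26.4); print(x,y)
o=get_obs()['ee_pos']; plan((o[0],o[1],80,67.4),(x,y,80,88.5),(x,y,12,88.5))
E
```

```text
555.391071435328 1.6909533793547098
now [ 542.6 -205.3    5.4] psi 67.35 tilt [ 0.0006 -0.0002] w 11.6 F [ 0.1 -0.3  6.1]
[-0.0, 0.0, -0.249] [0.0, 0.0, -0.001] rows>1.8
[0.226, 0.653, -0.249] [-0.0, 0.0, -0.246] rows>5.0
[0.226, 0.653, -0.022] [-0.0, 0.0, -0.246] rows>1.6
```

Call:
step_arm(deltas=[[[0,0,-0.12],[0,0,0],-1],[[0,0,-0.25],[0,0,0],-1],[[0,0,-0.25],[0,0,0],-1],[[0.04,0.13,-0.25],[0,0,-0.05],-1],[[0.08,0.26,-0.25],[0,0,-0.1],-1],[[0.13,0.39,-0.25],[0,0,-0.15],-1],[[0.18,0.52,-0.25],[0,0,-0.2],-1],[[0.226,0.653,-0.25],[0,0,-0.246],-1],[[0.226,0.653,-0.25],[0,0,-0.246],-1],[[0.226,0.653,-0.25],[0,0,-0.246],-1],[[0.226,0.653,-0.25],[0,0,-0.246],-1]])

```text
t: 11.02
ee_pos: [554.9, 1.6, 79.6]
orientation: [-0.041, -3.141, 0.0]
ft_force: [0.7, -0.9, -1.0]
width: 11.8
grasp_force: 30.0
```

```bash
python3 - <<'E'
from h import *
x,y=intray(0,26.4)
plan((x,y,20,88.5),(x,y,11.7,88.5))
E
```

```text
now [554.9   1.6  79.6] psi 88.51 tilt [-0.0005 -0.0003] w 11.8 F [ 0.7 -0.9 -1. ]
[-0.002, 0.0, 0.199] [-0.0, -0.0, 0.0] rows>1.4
[-0.002, 0.0, 0.226] [-0.0, -0.0, 0.0] rows>0.2
```

Call:
step_arm(deltas=[[[-0.001,0,0.12],[0,0,0],-1],[[-0.001,0,0.2],[0,0,0],-1],[[-0.001,0,0.22],[0,0,0],-1],[[-0.001,0,0.228],[0,0,0],-1],[[-0.001,0,0.228],[0,0,0],-1],[[-0.001,0,0.228],[0,0,0],-1],[[-0.001,0,0.228],[0,0,0],-1]])

```text
t: 11.6
ee_pos: [555.8, 0.6, 11.9]
orientation: [0.044, 3.141, -0.0]
ft_force: [0.2, 0.7, -0.7]
width: 12.4
grasp_force: 30.0
```

Call:
step_arm(deltas=[[[0,0,0],[0,0,0],-0.4],[[0,0,0],[0,0,0],-0.1],[[0,0,0],[0,0,0],0],[[0,0,0],[0,0,0],0],[[0,0,-0.1],[0,0,0],0],[[0,0,-0.2],[0,0,0],0],[[0,0,-0.33],[0,0,0],0],[[0,0,-0.33],[0,0,0],0],[[0,0,-0.33],[0,0,0],0]])

```text
t: 12.35
ee_pos: [557.3, 1.8, 112.8]
orientation: [0.041, 3.136, -0.0]
ft_force: [-0.5, 0.2, -0.5]
width: 43.9
grasp_force: 0.0
```

```bash
python3 - <<'E'
from h import *
plan((646,-209.7,110,25.2))
E
```

```text
now [557.3   1.8 112.8] psi 88.51 tilt [ 0.0051 -0.0001] w 43.9 F [-0.5  0.2 -0.5]
[-0.314, -0.697, 0.011] [0.002, 0.003, 0.737] rows>8.8
```

Call:
step_arm(deltas=[[[-0.314,-0.697,0.01],[0,0,0.737],0],[[-0.314,-0.697,0.01],[0,0,0.737],0],[[-0.314,-0.697,0.01],[0,0,0.737],0],[[-0.314,-0.697,0.01],[0,0,0.737],0],[[-0.314,-0.697,0.01],[0,0,0.737],0],[[-0.314,-0.697,0.01],[0,0,0.737],0],[[-0.314,-0.697,0.01],[0,0,0.737],0],[[-0.314,-0.697,0.01],[0,0,0.737],0],[[-0.314,-0.697,0.01],[0,0,0.737],0],[[-0.314,-0.697,0.01],[0,0,0.737],0],[[-0.314,-0.697,0.01],[0,0,0.737],0],[[-0.314,-0.697,0.01],[0,0,0.737],0],[[-0.314,-0.697,0.01],[0,0,0.737],0]])

```text
t: 13.43
ee_pos: [643.8, -209.5, 106.9]
orientation: [-1.681, -2.653, 0.0]
ft_force: [-0.3, 0.0, -1.1]
width: 43.8
grasp_force: 0.0
```

```bash
python3 - <<'E'
from h import *
g=look(); plan((g[0],g[1],6,25.2))
E
```

```text
px (314, 218, 17, 53) tool-frame: ang -0.4 size 38.7 11.3  x(far-18) -1.3 x(mid) 0.0 y 1.8 far sign -1.0
world [ 646.1 -210. ]
now [ 643.9 -209.6  107.1] psi 25.27 tilt [-0.0004  0.0001] w 43.9 F [-0.4  0.   0.1]
[-0.004, 0.006, 0.337] [-0.0, -0.0, 0.001] rows>2.4
```

Call:
step_arm(deltas=[[[-0.003,0.006,0.15],[0,0,0.001],0],[[-0.003,0.006,0.28],[0,0,0.001],0],[[-0.003,0.006,0.33],[0,0,0.001],0],[[-0.003,0.006,0.337],[0,0,0.001],0],[[-0.003,0.006,0.337],[0,0,0.001],0],[[-0.003,0.006,0.337],[0,0,0.001],0],[[-0.003,0.006,0.337],[0,0,0.001],-1],[[-0.003,0.006,0.337],[0,0,0.001],-1],[[-0.003,0.006,0.337],[0,0,0.001],-1],[[-0.003,0.006,0.337],[0,0,0.001],-1],[[-0.003,0.006,0.337],[0,0,0.001],-1],[[-0.003,0.006,0.337],[0,0,0.001],-1],[[-0.003,0.006,0.337],[0,0,0.001],-1],[[-0.003,0.006,0.337],[0,0,0.001],-1]])

```text
t: 14.65
ee_pos: [646.4, -209.9, 7.0]
orientation: [1.686, 2.65, 0.0]
ft_force: [-1.4, 0.3, 6.0]
width: 11.5
grasp_force: 30.0
```

```bash
python3 - <<'E'
from h import *
x,y=intray(64,26.4); o=get_obs()['ee_pos']
plan((o[0],o[1],85,25.2),(x,y,85,88.5))
E
```

```text
now [ 646.4 -209.9    7. ] psi 25.07 tilt [ 0.0006 -0.0002] w 11.5 F [-1.4  0.3  6. ]
[-0.0, 0.0, -0.26] [0.0, 0.0, -0.002] rows>1.9
[0.672, 0.215, -0.26] [0.0, 0.0, -0.738] rows>8.8
```

Call:
step_arm(deltas=[[[0,0,-0.12],[0,0,0],-1],[[0,0,-0.26],[0,0,0],-1],[[0,0,-0.26],[0,0,-0.05],-1],[[0.1,0.03,-0.26],[0,0,-0.12],-1],[[0.2,0.06,-0.26],[0,0,-0.2],-1],[[0.3,0.1,-0.26],[0,0,-0.28],-1],[[0.4,0.13,-0.26],[0,0,-0.36],-1],[[0.5,0.16,-0.26],[0,0,-0.44],-1],[[0.6,0.19,-0.26],[0,0,-0.52],-1],[[0.672,0.215,-0.26],[0,0,-0.6],-1],[[0.672,0.215,-0.26],[0,0,-0.68],-1],[[0.672,0.215,-0.26],[0,0,-0.738],-1],[[0.672,0.215,-0.26],[0,0,-0.738],-1],[[0.672,0.215,-0.26],[0,0,-0.738],-1],[[0.672,0.215,-0.26],[0,0,-0.738],-1]])

```text
t: 15.9
ee_pos: [619.0, -0.2, 84.1]
orientation: [-0.046, -3.141, 0.0]
ft_force: [-1.0, -0.2, -0.6]
width: 11.7
grasp_force: 30.0
```

```bash
python3 - <<'E'
from h import *
x,y=intray(64,26.4);x2,y2=intray(60,26.4)
plan((x,y,13,88.5),(x2,y2,13,88.5))
E
```

```text
now [ 6.19e+02 -2.00e-01  8.41e+01] psi 88.32 tilt [-0.0004  0.    ] w 11.7 F [-1.  -0.2 -0.6]
[-0.001, 0.001, 0.237] [-0.0, -0.0, -0.002] rows>1.7
[0.012, 0.001, 0.237] [-0.0, -0.0, -0.002] rows>0.1
```

Call:
step_arm(deltas=[[[-0.001,0.001,0.12],[0,0,-0.002],-1],[[-0.001,0.001,0.21],[0,0,-0.002],-1],[[-0.001,0.001,0.23],[0,0,-0.002],-1],[[-0.001,0.001,0.237],[0,0,-0.002],-1],[[-0.001,0.001,0.237],[0,0,-0.002],-1],[[0.003,0.001,0.237],[0,0,-0.002],-1],[[0.006,0.001,0.237],[0,0,-0.002],-1],[[0.009,0.001,0.237],[0,0,-0.002],-1],[[0.011,0.001,0.237],[0,0,-0.002],-1],[[0.013,0.001,0.237],[0,0,-0.002],-1],[[0.013,0.001,0.237],[0,0,-0.002],-1],[[0.013,0.001,0.237],[0,0,-0.002],-1]])

```text
t: 16.9
ee_pos: [615.3, 0.5, 13.3]
orientation: [0.037, 3.141, -0.0]
ft_force: [0.3, 0.7, -0.6]
width: 11.6
grasp_force: 30.0
```

Call:
step_arm(deltas=[[[0,0,0],[0,0,0],-0.4],[[0,0,0],[0,0,0],-0.1],[[0,0,0],[0,0,0],0],[[0,0,0],[0,0,0],0],[[0,0,-0.1],[0,0,0],0],[[0,0,-0.2],[0,0,0],0],[[0,0,-0.33],[0,0,0],0],[[0,0,-0.33],[0,0,0],0],[[0,0,-0.33],[0,0,0],0],[[0,0,-0.33],[0,0,0],0]])

```text
t: 17.73
ee_pos: [614.8, 0.5, 112.0]
orientation: [-0.037, -3.141, 0.0]
ft_force: [-0.4, 1.2, -0.7]
width: 43.9
grasp_force: 0.0
```

```bash
python3 - <<'E'
from h import *
a=grab('wrist','w5.png')
plan((554,-110,110,40),(444.3,-226.5,110,-36.1))
E
```

```text
now [6.142e+02 5.000e-01 1.112e+02] psi 88.66 tilt [-0.0019  0.    ] w 44.0 F [-0.1  0.1  0.5]
[0.192, -0.373, 0.004] [-0.001, -0.001, 0.566] rows>6.8
[0.549, -0.77, 0.005] [-0.001, -0.001, 1.452] rows>10.6
```

View pics/w5.png

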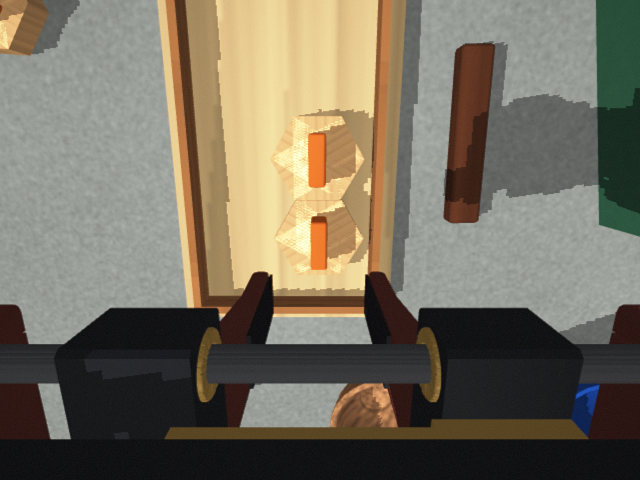

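Wrist view: two stamps in the tray, handles at (317,160) and (318,243), flats touching at row 200. The paddle (470,130) is on the table. Next stamp.

Call:
step_arm(deltas=[[[0.549,-0.77,0],[0,0,1.452],0],[[0.549,-0.77,0],[0,0,1.452],0],[[0.549,-0.77,0],[0,0,1.452],0],[[0.549,-0.77,0],[0,0,1.452],0],[[0.549,-0.77,0],[0,0,1.452],0],[[0.549,-0.77,0],[0,0,1.452],0],[[0.549,-0.77,0],[0,0,1.452],0],[[0.549,-0.77,0],[0,0,1.452],0],[[0.549,-0.77,0],[0,0,1.452],0],[[0.549,-0.77,0],[0,0,1.452],0],[[0.549,-0.77,0],[0,0,1.452],0],[[0.549,-0.77,0],[0,0,1.452],0],[[0.549,-0.77,0],[0,0,1.452],0],[[0.549,-0.77,0],[0,0,1.452],0],[[0.549,-0.77,0],[0,0,1.452],0],[[0.549,-0.77,0],[0,0,1.452],0],[[0.549,-0.77,0],[0,0,1.452],0],[[0.549,-0.77,0],[0,0,1.452],0],[[0.549,-0.77,0],[0,0,1.452],0],[[0.549,-0.77,0],[0,0,1.452],0]])

```text
out of range: a turn must lie within [-1, 1]
```

```bash
python3 - <<'E'
from h import *
g=look(); plan((g[0],g[1],7,-36.1))
E
```

```text
px (311, 218, 16, 53) tool-frame: ang 0.1 size 39.2 11.1  x(far-18) -2.3 x(mid) -0.7 y -0.3 far sign -1.0
world [6.164e+02 2.000e-01]
now [6.140e+02 5.000e-01 1.108e+02] psi 88.67 tilt [-0.0026  0.    ] w 44.1 F [-0.4  0.8 -0.8]
[-0.009, -0.001, 0.346] [-0.002, -0.001, 1.452] rows>17.4
```

Call:
step_arm(deltas=[[[0.4,-0.55,0],[0,0,0.9],0],[[0.4,-0.55,0],[0,0,0.9],0],[[0.4,-0.55,0],[0,0,0.9],0],[[0.4,-0.55,0],[0,0,0.9],0],[[0.4,-0.55,0],[0,0,0.9],0],[[0.4,-0.55,0],[0,0,0.9],0],[[0.4,-0.55,0],[0,0,0.9],0],[[0.4,-0.55,0],[0,0,0.9],0],[[0.4,-0.55,0],[0,0,0.9],0],[[0.4,-0.55,0],[0,0,0.9],0],[[0.4,-0.55,0],[0,0,0.9],0],[[0.4,-0.55,0],[0,0,0.9],0]])

```text
t: 18.83
ee_pos: [490.4, -161.4, 110.9]
orientation: [-1.994, -2.424, 0.001]
ft_force: [-0.4, -0.8, -0.5]
width: 43.8
grasp_force: 0.0
```

```bash
python3 - <<'E'
from h import *
plan((444.3,-226.5,108,-36.1))
E
```

```text
now [ 490.4 -161.4  110.9] psi 11.11 tilt [-0.0026  0.001 ] w 43.8 F [-0.4 -0.8 -0.5]
[-0.183, -0.193, 0.01] [-0.002, -0.0, 0.549] rows>6.6
```

Call:
step_arm(deltas=[[[-0.183,-0.193,0.01],[0,0,0.549],0],[[-0.183,-0.193,0.01],[0,0,0.549],0],[[-0.183,-0.193,0.01],[0,0,0.549],0],[[-0.183,-0.193,0.01],[0,0,0.549],0],[[-0.183,-0.193,0.01],[0,0,0.549],0],[[-0.183,-0.193,0.01],[0,0,0.549],0],[[-0.183,-0.193,0.01],[0,0,0.549],0],[[-0.183,-0.193,0.01],[0,0,0.549],0],[[-0.183,-0.193,0.01],[0,0,0.549],0],[[-0.183,-0.193,0.01],[0,0,0.549],0]])

```text
t: 19.67
ee_pos: [445.1, -226.7, 108.8]
orientation: [-2.794, -1.434, 0.001]
ft_force: [-0.3, -0.3, 0.4]
width: 44.3
grasp_force: 0.0
```

```bash
python3 - <<'E'
from h import *
g=look(); plan((g[0],g[1],7,-36.1))
E
```

```text
px (310, 215, 17, 53) tool-frame: ang -0.3 size 38.8 11.5  x(far-18) -0.4 x(mid) 0.9 y -0.8 far sign -1.0
world [ 444.3 -226.6]
now [ 445.2 -226.7  108.9] psi -35.69 tilt [-0.0007  0.0003] w 44.1 F [-0.6  0.6 -0. ]
[-0.001, -0.002, 0.34] [-0.0, 0.0, 0.005] rows>2.4
```

Call:
step_arm(deltas=[[[-0.001,-0.002,0.15],[0,0,0],0],[[-0.001,-0.002,0.28],[0,0,0],0],[[-0.001,-0.002,0.33],[0,0,0],0],[[-0.001,-0.002,0.34],[0,0,0],0],[[-0.001,-0.002,0.34],[0,0,0],0],[[-0.001,-0.002,0.34],[0,0,0],0],[[-0.001,-0.002,0.34],[0,0,0],-1],[[-0.001,-0.002,0.34],[0,0,0],-1],[[-0.001,-0.002,0.34],[0,0,0],-1],[[-0.001,-0.002,0.34],[0,0,0],-1],[[-0.001,-0.002,0.34],[0,0,0],-1],[[-0.001,-0.002,0.34],[0,0,0],-1],[[-0.001,-0.002,0.34],[0,0,0],-1],[[-0.001,-0.002,0.34],[0,0,0],-1]])

```text
t: 20.88
ee_pos: [445.0, -226.9, 7.8]
orientation: [2.797, 1.429, 0.001]
ft_force: [-1.5, 1.3, 7.2]
width: 11.7
grasp_force: 30.0
```

```bash
python3 - <<'E'
from h import *
x,y=intray(-64,26.4); o=get_obs()['ee_pos']
plan((o[0],o[1],85,-35.7),(x,y,85,-31.5))
E
```

```text
now [ 445.  -226.9    7.8] psi -35.87 tilt [ 0.0005 -0.0003] w 11.7 F [-1.5  1.3  7.2]
[0.0, 0.0, -0.257] [0.0, -0.0, -0.002] rows>1.9
[0.713, -0.324, -0.258] [0.0, -0.0, -0.051] rows>5.6
```

Call:
step_arm(deltas=[[[0,0,-0.12],[0,0,0],-1],[[0,0,-0.26],[0,0,0],-1],[[0,0,-0.26],[0,0,0],-1],[[0.1,-0.05,-0.26],[0,0,-0.01],-1],[[0.2,-0.09,-0.26],[0,0,-0.02],-1],[[0.3,-0.14,-0.26],[0,0,-0.03],-1],[[0.4,-0.18,-0.26],[0,0,-0.04],-1],[[0.5,-0.23,-0.26],[0,0,-0.051],-1],[[0.6,-0.27,-0.26],[0,0,-0.051],-1],[[0.713,-0.324,-0.26],[0,0,-0.051],-1],[[0.713,-0.324,-0.26],[0,0,-0.051],-1],[[0.713,-0.324,-0.26],[0,0,-0.051],-1],[[0.713,-0.324,-0.26],[0,0,-0.051],-1]])

```text
t: 21.97
ee_pos: [490.8, 3.4, 84.9]
orientation: [-2.74, -1.537, 0.001]
ft_force: [0.5, 0.3, -0.8]
width: 11.6
grasp_force: 30.0
```

```bash
python3 - <<'E'
from h import *
x,y=intray(-64,26.4);x2,y2=intray(-60,26.4)
plan((x,y,13.6,-31.5),(x2,y2,13.6,-31.5))
E
```

```text
now [490.8   3.4  84.9] psi -31.42 tilt [-0.0008 -0.0002] w 11.6 F [ 0.5  0.3 -0.8]
[0.001, 0.002, 0.238] [-0.0, 0.0, 0.001] rows>1.7
[0.008, 0.013, 0.238] [-0.0, 0.0, 0.001] rows>0.1
```

Call:
step_arm(deltas=[[[0.001,0.002,0.12],[0,0,0],-1],[[0.001,0.002,0.21],[0,0,0],-1],[[0.001,0.002,0.23],[0,0,0],-1],[[0.001,0.002,0.238],[0,0,0],-1],[[0.001,0.002,0.238],[0,0,0],-1],[[0.003,0.005,0.238],[0,0,0],-1],[[0.005,0.008,0.238],[0,0,0],-1],[[0.006,0.011,0.238],[0,0,0],-1],[[0.008,0.013,0.238],[0,0,0],-1],[[0.008,0.014,0.238],[0,0,0],-1],[[0.008,0.014,0.238],[0,0,0],-1]])

```text
t: 22.88
ee_pos: [496.3, 3.3, 14.0]
orientation: [2.741, 1.535, 0.0]
ft_force: [0.0, -0.3, -1.1]
width: 11.9
grasp_force: 30.0
```

Call:
step_arm(deltas=[[[0,0,0],[0,0,0],-0.4],[[0,0,0],[0,0,0],-0.1],[[0,0,0],[0,0,0],0],[[0,0,0],[0,0,0],0],[[0,0,-0.1],[0,0,0],0],[[0,0,-0.2],[0,0,0],0],[[0,0,-0.32],[0,0,0],0],[[0,0,-0.32],[0,0,0],0],[[0,0,-0.32],[0,0,0],0],[[0,0,-0.32],[0,0,0],0]])

```text
t: 23.72
ee_pos: [495.9, 3.4, 109.7]
orientation: [2.741, 1.536, 0.0]
ft_force: [-0.3, -0.2, -0.6]
width: 43.8
grasp_force: 0.0
```

```bash
python3 - <<'E'
from h import *
plan((540,-325,108,-62),(645,-335.7,108,86),)
E
```

```text
now [495.9   3.4 109.7] psi -31.48 tilt [ 0.0001 -0.    ] w 43.8 F [-0.3 -0.2 -0.6]
[-0.857, 0.697, 0.006] [0.0, -0.0, 0.355] rows>7.9
[-0.704, 1.014, 0.006] [0.0, 0.0, -1.367] rows>20.7
```

Call:
step_arm(deltas=[[[-0.857,0.697,0],[0,0,0.355],0],[[-0.857,0.697,0],[0,0,0.355],0],[[-0.857,0.697,0],[0,0,0.355],0],[[-0.857,0.697,0],[0,0,0.355],0],[[-0.857,0.697,0],[0,0,0.355],0],[[-0.857,0.697,0],[0,0,0.355],0],[[-0.857,0.697,0],[0,0,0.355],0],[[-0.857,0.697,0],[0,0,0.355],0],[[-0.857,0.697,0],[0,0,0.355],0],[[-0.857,0.697,0],[0,0,0.355],0],[[-0.857,0.697,0],[0,0,0.355],0],[[-0.857,0.697,0],[0,0,0.355],0]])

```text
t: 24.72
ee_pos: [539.2, -323.3, 108.6]
orientation: [-3.046, -0.761, 0.003]
ft_force: [0.9, -0.8, 0.3]
width: 43.8
grasp_force: 0.0
```

```bash
python3 - <<'E'
from h import *
g=look(); plan((g[0],g[1],7.5,-62))
E
```

```text
px (313, 216, 17, 53) tool-frame: ang -0.3 size 38.9 11.4  x(far-18) -1.6 x(mid) -0.2 y 1.6 far sign -1.0
world [ 538.9 -325.4]
now [ 539.6 -323.2  109. ] psi -61.91 tilt [-0.0018  0.0013] w 44.3 F [0.4 0.6 0.3]
[-0.005, 0.006, 0.338] [-0.001, 0.001, 0.001] rows>2.4
```

Call:
step_arm(deltas=[[[-0.005,0.006,0.15],[0,0,0],0],[[-0.005,0.006,0.28],[0,0,0],0],[[-0.005,0.006,0.33],[0,0,0],0],[[-0.005,0.006,0.338],[0,0,0],0],[[-0.005,0.006,0.338],[0,0,0],0],[[-0.005,0.006,0.338],[0,0,0],0],[[-0.005,0.006,0.338],[0,0,0],-1],[[-0.005,0.006,0.338],[0,0,0],-1],[[-0.005,0.006,0.338],[0,0,0],-1],[[-0.005,0.006,0.338],[0,0,0],-1],[[-0.005,0.006,0.338],[0,0,0],-1],[[-0.005,0.006,0.338],[0,0,0],-1],[[-0.005,0.006,0.338],[0,0,0],-1],[[-0.005,0.006,0.338],[0,0,0],-1]])

```text
t: 25.93
ee_pos: [539.8, -327.5, 9.0]
orientation: [3.048, 0.76, 0.0]
ft_force: [-1.0, 1.5, 6.3]
width: 11.5
grasp_force: 30.0
```

```bash
python3 - <<'E'
from h import *
x,y=intray(-30,-30); o=get_obs()['ee_pos']
plan((o[0],o[1],85,-62),(x,y,85,-91.5))
E
```

```text
now [ 539.8 -327.5    9. ] psi -62.00 tilt [ 0.0003 -0.0002] w 11.5 F [-1.   1.5  6.3]
[0.0, 0.0, -0.253] [0.0, -0.0, 0.0] rows>1.8
[0.381, -0.83, -0.254] [0.0, -0.0, 0.343] rows>6.6
```

Call:
step_arm(deltas=[[[0,0,-0.12],[0,0,0],-1],[[0,0,-0.255],[0,0,0],-1],[[0,0,-0.255],[0,0,0],-1],[[0.05,-0.12,-0.255],[0,0,0.05],-1],[[0.1,-0.24,-0.255],[0,0,0.1],-1],[[0.16,-0.36,-0.255],[0,0,0.15],-1],[[0.22,-0.48,-0.255],[0,0,0.2],-1],[[0.27,-0.6,-0.255],[0,0,0.25],-1],[[0.32,-0.72,-0.255],[0,0,0.3],-1],[[0.381,-0.83,-0.255],[0,0,0.343],-1],[[0.381,-0.83,-0.255],[0,0,0.343],-1],[[0.381,-0.83,-0.255],[0,0,0.343],-1],[[0.381,-0.83,-0.255],[0,0,0.343],-1]])

```text
t: 27.02
ee_pos: [523.8, -54.0, 84.8]
orientation: [3.141, -0.038, 0.0]
ft_force: [-0.6, -1.5, -1.5]
width: 11.9
grasp_force: 30.0
```

```bash
python3 - <<'E'
from h import *
x,y=intray(-30,-30);x2,y2=intray(-30,-25.6)
plan((x,y,15,-91.5),(x2,y2,15,-91.5))
E
```

```text
now [523.8 -54.   84.8] psi -91.38 tilt [ 0.     -0.0003] w 11.9 F [-0.6 -1.5 -1.5]
[0.0, -0.0, 0.233] [0.0, -0.0, 0.001] rows>1.7
[0.0, -0.015, 0.233] [0.0, -0.0, 0.001] rows>0.1
```

Call:
step_arm(deltas=[[[0,0,0.12],[0,0,0.001],-1],[[0,0,0.21],[0,0,0.001],-1],[[0,0,0.228],[0,0,0.001],-1],[[0,0,0.234],[0,0,0.001],-1],[[0,0,0.234],[0,0,0.001],-1],[[0,-0.004,0.234],[0,0,0.001],-1],[[0,-0.008,0.234],[0,0,0.001],-1],[[0,-0.011,0.234],[0,0,0.001],-1],[[0,-0.014,0.234],[0,0,0.001],-1],[[0,-0.015,0.234],[0,0,0.001],-1],[[0,-0.015,0.234],[0,0,0.001],-1]])

```text
t: 27.93
ee_pos: [524.0, -49.4, 14.9]
orientation: [3.141, -0.042, 0.001]
ft_force: [-0.2, -1.1, -1.0]
width: 11.5
grasp_force: 30.0
```

Call:
step_arm(deltas=[[[0,0,0],[0,0,0],-0.4],[[0,0,0],[0,0,0],-0.1],[[0,0,0],[0,0,0],0],[[0,0,0],[0,0,0],0],[[0,0,-0.1],[0,0,0],0],[[0,0,-0.2],[0,0,0],0],[[0,0,-0.32],[0,0,0],0],[[0,0,-0.32],[0,0,0],0],[[0,0,-0.32],[0,0,0],0],[[0,0,-0.32],[0,0,0],0]])

```text
t: 28.77
ee_pos: [523.5, -49.3, 110.6]
orientation: [-3.141, 0.043, 0.0]
ft_force: [-0.7, 0.0, -0.5]
width: 43.9
grasp_force: 0.0
```

```bash
python3 - <<'E'
from h import *
plan((645.3,-335.7,108,-94),)
E
```

```text
now [523.5 -49.3 110.6] psi -91.56 tilt [-0.  0.] w 43.9 F [-0.7  0.  -0.5]
[0.432, 0.943, 0.009] [-0.0, 0.0, 0.028] rows>7.5
```

Call:
step_arm(deltas=[[[0.432,0.943,0.005],[0,0,0.028],0],[[0.432,0.943,0.005],[0,0,0.028],0],[[0.432,0.943,0.005],[0,0,0.028],0],[[0.432,0.943,0.005],[0,0,0.028],0],[[0.432,0.943,0.005],[0,0,0.028],0],[[0.432,0.943,0.005],[0,0,0.028],0],[[0.432,0.943,0.005],[0,0,0.028],0],[[0.432,0.943,0.005],[0,0,0.028],0],[[0.432,0.943,0.005],[0,0,0.028],0],[[0.432,0.943,0.005],[0,0,0.028],0],[[0.432,0.943,0.005],[0,0,0.028],0],[[0.432,0.943,0.005],[0,0,0.028],0]])

```text
t: 29.77
ee_pos: [644.7, -333.9, 108.1]
orientation: [-3.139, 0.107, 0.003]
ft_force: [-1.0, -0.2, 0.6]
width: 43.9
grasp_force: 0.0
```

```bash
python3 - <<'E'
from h import *
g=look(); plan((g[0],g[1],8.5,-94))
E
```

```text
px (313, 212, 18, 53) tool-frame: ang -1.2 size 38.7 11.7  x(far-18) 1.7 x(mid) 2.9 y 2.5 far sign -1.0
world [ 646.5 -336.7]
now [ 645.  -334.   108.6] psi -93.89 tilt [-0.0015  0.0009] w 44.1 F [0.6 0.6 0.3]
[0.006, 0.009, 0.334] [-0.001, 0.001, 0.001] rows>2.4
```

Call:
step_arm(deltas=[[[0.006,0.009,0.15],[0,0,0],0],[[0.006,0.009,0.28],[0,0,0],0],[[0.006,0.009,0.33],[0,0,0],0],[[0.006,0.009,0.334],[0,0,0],0],[[0.006,0.009,0.334],[0,0,0],0],[[0.006,0.009,0.334],[0,0,0],0],[[0.006,0.009,0.334],[0,0,0],-1],[[0.006,0.009,0.334],[0,0,0],-1],[[0.006,0.009,0.334],[0,0,0],-1],[[0.006,0.009,0.334],[0,0,0],-1],[[0.006,0.009,0.334],[0,0,0],-1],[[0.006,0.009,0.334],[0,0,0],-1],[[0.006,0.009,0.334],[0,0,0],-1],[[0.006,0.009,0.334],[0,0,0],-1]])

```text
t: 30.98
ee_pos: [647.5, -338.5, 9.6]
orientation: [3.14, -0.109, 0.001]
ft_force: [-1.1, 1.1, 5.4]
width: 11.4
grasp_force: 30.0
```

```bash
python3 - <<'E'
from h import *
x,y=intray(32,-30.5); o=get_obs()['ee_pos']
plan((o[0],o[1],85,-94),(x,y,85,-91.5))
E
```

```text
now [ 647.5 -338.5    9.6] psi -93.96 tilt [ 0.0004 -0.0002] w 11.4 F [-1.1  1.1  5.4]
[0.0, 0.0, -0.251] [0.0, -0.0, 0.0] rows>1.8
[-0.27, -0.925, -0.251] [0.0, -0.0, -0.029] rows>6.9
```

Call:
step_arm(deltas=[[[0,0,-0.12],[0,0,0],-1],[[0,0,-0.25],[0,0,0],-1],[[0,0,-0.25],[0,0,0],-1],[[-0.04,-0.13,-0.25],[0,0,-0.01],-1],[[-0.08,-0.26,-0.25],[0,0,-0.02],-1],[[-0.12,-0.4,-0.25],[0,0,-0.029],-1],[[-0.16,-0.53,-0.25],[0,0,-0.029],-1],[[-0.2,-0.66,-0.25],[0,0,-0.029],-1],[[-0.24,-0.79,-0.25],[0,0,-0.029],-1],[[-0.27,-0.925,-0.25],[0,0,-0.029],-1],[[-0.27,-0.925,-0.25],[0,0,-0.029],-1],[[-0.27,-0.925,-0.25],[0,0,-0.029],-1],[[-0.27,-0.925,-0.25],[0,0,-0.029],-1]])

```text
t: 32.07
ee_pos: [586.1, -56.2, 84.0]
orientation: [3.141, -0.039, 0.001]
ft_force: [0.6, 0.2, -0.3]
width: 11.7
grasp_force: 30.0
```

```bash
python3 - <<'E'
from h import *
x,y=intray(32,-30.5);x2,y2=intray(30,-25.5)
plan((x,y,15.5,-91.5),(x2,y2,15.5,-91.5))
E
```

```text
now [586.1 -56.2  84. ] psi -91.42 tilt [ 0.0005 -0.0004] w 11.7 F [ 0.6  0.2 -0.3]
[-0.001, -0.001, 0.228] [0.0, -0.0, 0.001] rows>1.6
[-0.007, -0.017, 0.228] [0.0, -0.0, 0.001] rows>0.1
```

Call:
step_arm(deltas=[[[-0.001,-0.001,0.12],[0,0,0],-1],[[-0.001,-0.001,0.2],[0,0,0],-1],[[-0.001,-0.001,0.222],[0,0,0],-1],[[-0.001,-0.001,0.229],[0,0,0],-1],[[-0.001,-0.001,0.229],[0,0,0],-1],[[-0.003,-0.005,0.229],[0,0,0],-1],[[-0.005,-0.009,0.229],[0,0,0],-1],[[-0.007,-0.013,0.229],[0,0,0],-1],[[-0.007,-0.017,0.229],[0,0,0],-1],[[-0.007,-0.018,0.229],[0,0,0],-1],[[-0.007,-0.018,0.229],[0,0,0],-1]])

```text
t: 32.98
ee_pos: [584.1, -50.6, 15.6]
orientation: [3.141, -0.04, 0.001]
ft_force: [0.4, -0.2, -0.6]
width: 11.8
grasp_force: 30.0
```

Call:
step_arm(deltas=[[[0,0,0],[0,0,0],-0.4],[[0,0,0],[0,0,0],-0.1],[[0,0,0],[0,0,0],0],[[0,0,0],[0,0,0],0],[[0,0,-0.1],[0,0,0],0],[[0,0,-0.2],[0,0,0],0],[[0,0,-0.35],[0,0,0],0],[[0.05,0,-0.6],[0,0,0],0],[[0.1,0,-0.6],[0,0,0],0],[[0.1,0,-0.6],[0,0,0],0],[[0.1,0,-0.6],[0,0,0],0],[[0.1,0,-0.6],[0,0,0],0]])

```text
t: 33.98
ee_pos: [613.0, -51.3, 194.8]
orientation: [-3.141, 0.04, 0.001]
ft_force: [-0.3, -0.0, 0.2]
width: 44.1
grasp_force: 0.0
```

```bash
cat >> h.py <<'E'
def traycheck(im):
    pts=[]
    for c in segs(im,(0,170,90),(14,255,255),100,(0,0,640,310)):
        P=w(im,c.reshape(-1,2),50)[:,:2].astype(np.float32); (cx,cy),(l,q),an=cv2.minAreaRect(P)
        if np.hypot(cx-TR[0],cy-TR[1])<110: pts.append((cx,cy)); print((round(cx,1),round(cy,1)),round(max(l,q),1),round(min(l,q),1))
    p=np.array(pts); D=np.linalg.norm(p[:,None]-p[None],axis=2); print(D.round(1))
E
python3 - <<'E'
from h import *
a=grab('wrist','w6.png'); traycheck(a); plan()
E
```

```text
(535.1, -50.2) 25.6 10.0
(569.0, 1.1) 20.5 13.6
(584.3, -51.0) 39.8 10.6
(617.3, -1.3) 37.0 14.3
[[ 0.  61.5 49.3 95.6]
 [61.5  0.  54.3 48.3]
 [49.3 54.3  0.  59.5]
 [95.6 48.3 59.5  0. ]]
now [612.1 -51.2 193.8] psi -91.47 tilt [-0.003   0.0003] w 44.0 F [-0.2  0.1  0.6]
```

View pics/w6.png

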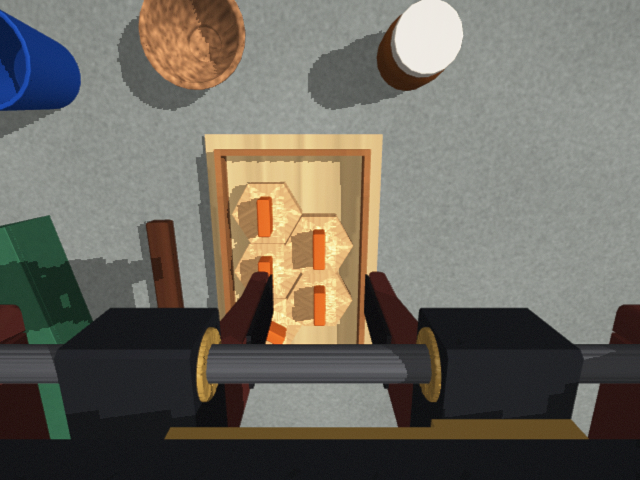

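Wrist view: five stamps are nested. Handles show at (264,217), (319,249), (264,268), (319,305), (277,333), with the bowl and jar undisturbed. I'll swing toward the cover and check with the top camera.

```bash
python3 - <<'E'
from h import *
plan((420,170,195,-80.5))
E
```

```text
now [612.1 -51.2 193.8] psi -91.47 tilt [-0.003   0.0003] w 44.0 F [-0.2  0.1  0.6]
[-0.659, -0.721, -0.002] [-0.0, 0.002, -0.128] rows>7.0
```

Call:
step_arm(deltas=[[[-0.659,-0.721,0],[0,0,-0.128],0],[[-0.659,-0.721,0],[0,0,-0.128],0],[[-0.659,-0.721,0],[0,0,-0.128],0],[[-0.659,-0.721,0],[0,0,-0.128],0],[[-0.659,-0.721,0],[0,0,-0.128],0],[[-0.659,-0.721,0],[0,0,-0.128],0],[[-0.659,-0.721,0],[0,0,-0.128],0],[[-0.659,-0.721,0],[0,0,-0.128],0],[[-0.659,-0.721,0],[0,0,-0.128],0],[[-0.659,-0.721,0],[0,0,-0.128],0],[[-0.659,-0.721,0],[0,0,-0.128],0]])

```text
t: 34.95
ee_pos: [421.9, 169.1, 194.7]
orientation: [3.13, 0.259, -0.002]
ft_force: [0.2, -0.5, 0.9]
width: 44.0
grasp_force: 0.0
```

```bash
python3 - <<'E'
from h import *
a=grab('top','t7.png')
pts=[]
for c in segs(a,(0,170,120),(14,255,255),40,(275,180,385,340)):
    P=w(a,c.reshape(-1,2),50)[:,:2].astype(np.float32); (cx,cy),(l,q),an=cv2.minAreaRect(P)
    if min(l,q)>7 and max(l,q)<45: pts.append((cx,cy))
p=np.array(pts);print(p.round(1));print(np.linalg.norm(p[:,None]-p[None],axis=2).round(1))
im=a['pixels']
C=np.hstack([cv2.resize(im[175:345,270:385],(406,600),interpolation=cv2.INTER_CUBIC),cv2.resize(im[190:430,60:230],(390,551))[:551].copy() if 0 else cv2.resize(im[190:430,60:220],(390,600))])
cv2.imwrite('pics/t7c.png',C[:,:,::-1])
plan()
E
```

```text
[[494.9   4.3]
 [521.1 -49.1]
 [555.1   3.2]
 [581.6 -50.9]
 [615.1  -0. ]]
[[  0.   59.5  60.3 102.8 120.3]
 [ 59.5   0.   62.4  60.5 106.1]
 [ 60.3  62.4   0.   60.2  60.1]
 [102.8  60.5  60.2   0.   60.9]
 [120.3 106.1  60.1  60.9   0. ]]
now [422.1 168.9 194.8] psi -80.57 tilt [-0.0008 -0.0005] w 44.1 F [-0.4 -0.3 -0.3]
```

View pics/t7c.png

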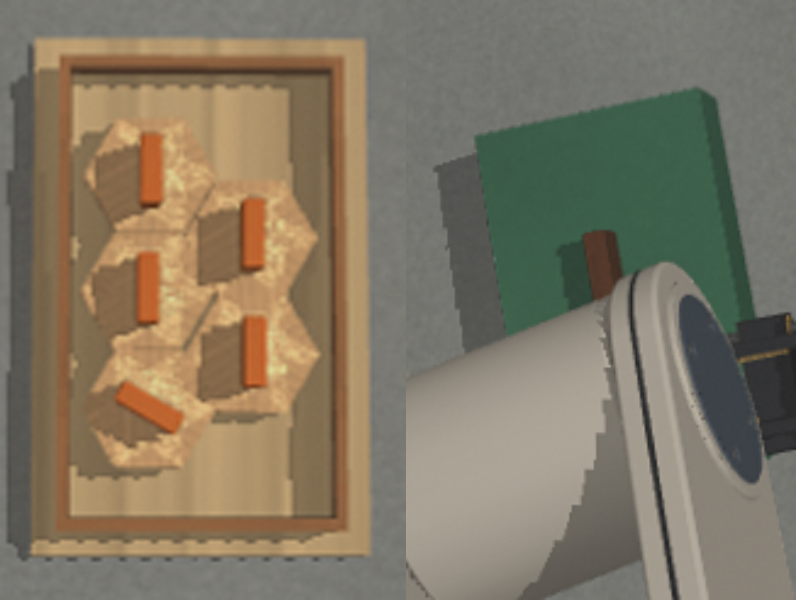

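The packing is good: every stamp has at least two neighbours within 61 mm. The cover has not moved. Go above its handle.

```bash
python3 - <<'E'
from h import *
plan((470.8,284,165,-80.5))
E
```

```text
now [422.1 168.9 194.8] psi -80.57 tilt [-0.0008 -0.0005] w 44.1 F [-0.4 -0.3 -0.3]
[0.223, -0.352, 0.099] [0.0, 0.001, -0.001] rows>3.1
```

Call:
step_arm(deltas=[[[0.223,-0.352,0.099],[0,0,0],0],[[0.223,-0.352,0.099],[0,0,0],0],[[0.223,-0.352,0.099],[0,0,0],0],[[0.223,-0.352,0.099],[0,0,0],0],[[0.223,-0.352,0.099],[0,0,0],0],[[0.223,-0.352,0.099],[0,0,0],0],[[0.223,-0.352,0.099],[0,0,0],0]])

```text
t: 35.58
ee_pos: [469.9, 283.5, 165.5]
orientation: [3.13, 0.258, -0.002]
ft_force: [-0.6, -0.2, 0.2]
width: 43.6
grasp_force: 0.0
```

```bash
python3 - <<'E'
from h import *
a=grab('wrist','w8.png'); plan()
o=get_obs(); print(proj(a,[np.array(o['ee_pos'])*[1,1,0]+[0,0,88]]))
E
```

```text
now [470.  283.5 165.8] psi -80.57 tilt [-0.0003 -0.0004] w 43.9 F [-0.3 -0.1  0.1]
[[317.98919253 238.04260085]]
```

View pics/w8.png

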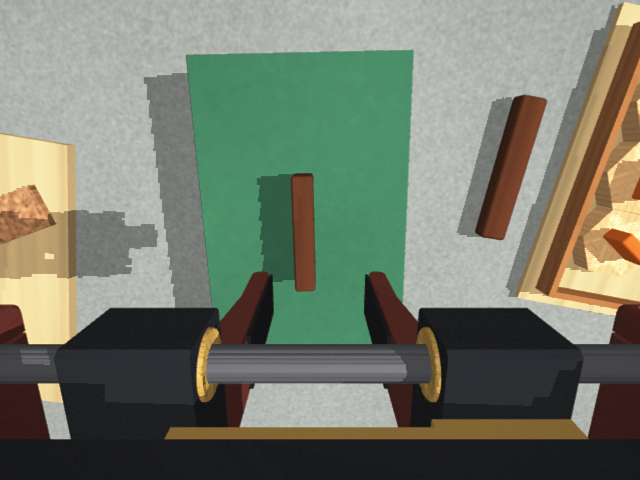

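```bash
python3 - <<'E'
from h import *
a=get_image('wrist')
p=w(a,[(302.5,175),(305.5,289)],88)[:,:2]; d=p[0]-p[1]; c=p.mean(0); an=np.degrees(np.arctan2(d[1],d[0]))
print(p.round(1),np.linalg.norm(d),c,an)
q=w(a,[(187,55.5),(413,50.5)],58)[:,:2];e=q[1]-q[0];print(q.round(1),np.linalg.norm(e),np.degrees(np.arctan2(e[1],e[0]))+90, q.mean(0)-133*np.array([np.cos(np.radians(an)),np.sin(np.radians(an))]))
plan((c[0],c[1],80,an-90),(c[0],c[1],57,an-90))
E
```

```text
[[514.6 302.3]
 [427.6 286.6]] 88.33335087742698 [471.0925845  294.44387043] 10.250096138630859
[[584.4 400.9]
 [615.  236.4]] 167.29992352049337 10.528419239338064 [468.81660424 294.95847547]
now [470.  283.7 166.1] psi -80.57 tilt [ 0.0001 -0.0001] w 44.1 F [ 0.4 -0.6 -0.7]
[0.009, -0.035, 0.287] [0.0, -0.0, -0.01] rows>2.1
[0.009, -0.035, 0.364] [0.0, -0.0, -0.01] rows>0.6
```

Call:
step_arm(deltas=[[[0.008,-0.035,0.12],[0,0,-0.01],0],[[0.008,-0.035,0.25],[0,0,-0.01],0],[[0.008,-0.035,0.35],[0,0,-0.01],0],[[0.008,-0.035,0.385],[0,0,-0.01],0],[[0.008,-0.035,0.385],[0,0,-0.01],0],[[0.008,-0.035,0.385],[0,0,-0.01],0],[[0.008,-0.035,0.385],[0,0,-0.01],-1],[[0.008,-0.035,0.385],[0,0,-0.01],-1],[[0.008,-0.035,0.385],[0,0,-0.01],-1],[[0.008,-0.035,0.385],[0,0,-0.01],-1],[[0.008,-0.035,0.385],[0,0,-0.01],-1],[[0.008,-0.035,0.385],[0,0,-0.01],-1],[[0.008,-0.035,0.385],[0,0,-0.01],-1],[[0.008,-0.035,0.385],[0,0,-0.01],-1],[[0.008,-0.035,0.385],[0,0,-0.01],-1]])

```text
t: 36.93
ee_pos: [471.2, 296.1, 51.1]
orientation: [-3.128, -0.285, -0.002]
ft_force: [-1.3, -1.5, 7.2]
width: 15.5
grasp_force: 30.0
```

```bash
python3 - <<'E'
from h import *
o=get_obs()['ee_pos']; t=(TR[0],TR[1])
plan((o[0],o[1],130,-79.7),(t[0],t[1],130,-91.5))
E
```

```text
now [471.2 296.1  51.1] psi -79.59 tilt [0.0011 0.0004] w 15.5 F [-1.3 -1.5  7.2]
[0.0, -0.0, -0.263] [-0.0, -0.001, 0.001] rows>1.9
[0.081, 1.102, -0.263] [-0.0, -0.001, 0.139] rows>7.9
```

Call:
step_arm(deltas=[[[0,0,-0.07],[0,0,0],-1],[[0,0,-0.15],[0,0,0],-1],[[0,0,-0.22],[0,0,0],-1],[[0,0,-0.27],[0,0,0],-1],[[0,0,-0.27],[0,0,0],-1],[[0,0.08,-0.27],[0,0,0.01],-1],[[0.01,0.16,-0.27],[0,0,0.02],-1],[[0.02,0.24,-0.27],[0,0,0.03],-1],[[0.03,0.32,-0.27],[0,0,0.05],-1],[[0.03,0.4,-0.27],[0,0,0.06],-1],[[0.04,0.48,-0.27],[0,0,0.07],-1],[[0.04,0.56,-0.27],[0,0,0.08],-1],[[0.05,0.64,-0.27],[0,0,0.09],-1],[[0.06,0.72,-0.27],[0,0,0.1],-1],[[0.06,0.8,-0.27],[0,0,0.11],-1],[[0.07,0.88,-0.27],[0,0,0.12],-1],[[0.07,0.95,-0.27],[0,0,0.139],-1],[[0.07,0.95,-0.27],[0,0,0.139],-1],[[0.07,0.95,-0.27],[0,0,0.139],-1]])

```text
t: 38.52
ee_pos: [541.8, 18.5, 129.7]
orientation: [-3.141, 0.046, 0.004]
ft_force: [0.9, 0.4, -5.3]
width: 15.5
grasp_force: 30.0
```

```bash
python3 - <<'E'
from h import *
plan((TR[0],TR[1],131,-91.5))
E
```

```text
now [541.8  18.5 129.7] psi -91.67 tilt [-0.0025  0.0001] w 15.5 F [ 0.9  0.4 -5.3]
[0.047, 0.143, -0.004] [-0.0, 0.002, -0.002] rows>1.1
```

Call:
step_arm(deltas=[[[0.02,0.07,0],[0,0,0],-1],[[0.047,0.143,0],[0,0,-0.002],-1],[[0.047,0.143,0],[0,0,-0.002],-1],[[0.047,0.143,0],[0,0,-0.002],-1],[[0.047,0.143,0],[0,0,-0.002],-1],[[0.047,0.143,0],[0,0,-0.002],-1]])

```text
t: 39.02
ee_pos: [554.9, -22.8, 130.7]
orientation: [-3.141, 0.036, 0.002]
ft_force: [-0.3, 0.5, -5.1]
width: 16.1
grasp_force: 30.0
```

```bash
python3 - <<'E'
from h import *
a=grab('wrist','w9.png'); plan((TR[0],TR[1],131,-91.5))
z=get_obs()['ee_pos'][2]-51.1+58
c=max(segs(a,(60,70,30),(90,255,255),2000,(0,0,640,300)),key=cv2.contourArea)
P=w(a,c.reshape(-1,2),z)[:,:2]; al=np.radians(TR[2]); M=np.array([[np.cos(al),-np.sin(al)],[np.sin(al),np.cos(al)]]); L=(P-[TR[0],TR[1]])@M
print('tray frame x',L[:,0].min().round(1),L[:,0].max().round(1),'y',L[:,1].min().round(1),L[:,1].max().round(1),cv2.boundingRect(c))
for lo,hi in ((40,70),(100,125)):
    s=L[(L[:,0]>lo)&(L[:,0]<hi)]; print(lo,s[:,1].min().round(1),s[:,1].max().round(1))
for lo,hi in ((-70,-50),(-10,10),(50,70)):
    s=L[(L[:,1]>lo)&(L[:,1]<hi)]; print('xend',lo,s[:,0].max().round(1))
b=grab('scene')
C=np.hstack([cv2.resize(a['pixels'],(400,300)),cv2.resize(b['pixels'][120:330,200:480],(400,300))]);cv2.imwrite('pics/c9.png',C[:,:,::-1])
E
```

```text
now [555.1 -22.8 130.8] psi -91.32 tilt [-0.001   0.0003] w 15.4 F [-0.1  0.5 -5.2]
[-0.001, 0.006, -0.001] [-0.0, 0.001, 0.002] rows>0.0
tray frame x -11.5 130.1 y -82.4 85.6 (127, 0, 384, 300)
40 -82.2 85.6
100 -82.0 85.6
xend -70 130.1
xend -10 129.9
xend 50 129.8
```

View pics/c9.png

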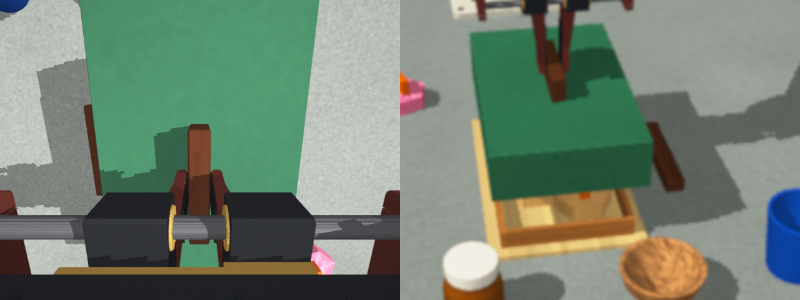

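```bash
python3 - <<'E'
from h import *
a=get_image('wrist');o=get_obs()['ee_pos']
for r in (198,203): print(w(a,[(318,r)],o[2]+36.9)[0]-o)
for r in (280,284): pass
plan((TR[0],TR[1],131,-91.5),(TR[0],TR[1],75,-91.5))
E
```

```text
[47.20441183 -1.09092466 36.9       ]
[45.112953   -1.04009005 36.9       ]
now [555.4 -23.1 131.1] psi -91.33 tilt [-0.0004  0.0001] w 15.8 F [ 0.  -0.5 -4.9]
[-0.002, 0.005, 0.0] [-0.0, 0.0, 0.002] rows>0.0
[-0.002, 0.005, 0.187] [-0.0, 0.0, 0.002] rows>1.3
```

Call:
step_arm(deltas=[[[-0.005,0.005,0.03],[0,0,0.002],-1],[[-0.005,0.005,0.07],[0,0,0.002],-1],[[-0.005,0.005,0.11],[0,0,0.002],-1],[[-0.005,0.005,0.14],[0,0,0.002],-1],[[-0.005,0.005,0.15],[0,0,0.002],-1],[[-0.005,0.005,0.15],[0,0,0.002],-1],[[-0.005,0.005,0.15],[0,0,0.002],-1],[[-0.005,0.005,0.165],[0,0,0.002],-1],[[-0.005,0.005,0.18],[0,0,0.002],-1],[[-0.005,0.005,0.19],[0,0,0.002],-1],[[-0.005,0.005,0.19],[0,0,0.002],-1]])

```text
t: 40.08
ee_pos: [553.7, -25.3, 73.6]
orientation: [-3.141, 0.043, 0.001]
ft_force: [-0.7, 0.0, -5.8]
width: 15.8
grasp_force: 30.0
```

Cover edge ≈22 mm above its seat, already inside the wall height with no contact force. Continue down.

Call:
step_arm(deltas=[[[0,0.001,0.012],[0,0,0],-1],[[0,0.001,0.024],[0,0,0],-1],[[0,0.001,0.036],[0,0,0],-1],[[0,0.001,0.046],[0,0,0],-1],[[0,0.001,0.052],[0,0,0],-1],[[0,0.001,0.054],[0,0,0],-1],[[0,0.001,0.054],[0,0,0],-1],[[0,0.001,0.054],[0,0,0],-1]])

```text
t: 40.75
ee_pos: [554.2, -25.7, 58.0]
orientation: [3.141, -0.043, 0.0]
ft_force: [0.1, -0.4, -5.7]
width: 15.8
grasp_force: 30.0
```

Call:
step_arm(deltas=[[[0,0,0.004],[0,0,0],-1],[[0,0,0.007],[0,0,0],-1],[[0,0,0.009],[0,0,0],-1],[[0,0,0.009],[0,0,0],-1],[[0,0,0.009],[0,0,0],-1]])

```text
t: 41.17
ee_pos: [554.5, -25.7, 57.2]
orientation: [3.141, -0.043, 0.002]
ft_force: [-6.1, 0.0, 15.1]
width: 16.0
grasp_force: 30.0
```

Seated: the force reversed to +15 N at z=57.2, as predicted. Release and retreat.

Call:
step_arm(deltas=[[[0,0,-0.004],[0,0,0],-0.6],[[0,0,-0.004],[0,0,0],-0.2],[[0,0,-0.004],[0,0,0],0],[[0,0,-0.004],[0,0,0],0],[[0,0,-0.1],[0,0,0],0],[[0,0,-0.25],[0,0,0],0],[[0,0,-0.4],[0,0,0],0],[[0,0,-0.5],[0,0,0],0],[[0,-0.13,-0.5],[0,0,0],0],[[0,-0.26,-0.5],[0,0,0],0],[[-0.1,-0.4,-0.5],[0,0,0],0],[[-0.2,-0.55,-0.5],[0,0,0],0],[[-0.3,-0.7,-0.5],[0,0,0],0],[[-0.4,-0.8,-0.5],[0,0,0],0],[[-0.5,-0.9,-0.5],[0,0,0],0],[[-0.5,-0.9,-0.5],[0,0,0],0],[[-0.5,-0.9,-0.5],[0,0,0],0],[[-0.5,-0.9,-0.5],[0,0,0],0]])

```text
t: 42.67
ee_pos: [410.5, 249.6, 205.3]
orientation: [3.141, -0.037, 0.0]
ft_force: [0.4, -0.6, -0.3]
width: 43.9
grasp_force: 0.0
```

```bash
python3 - <<'E'
from h import *
a=grab('top');b=grab('scene')
C=np.hstack([cv2.resize(a['pixels'][170:350,230:390],(400,450)),cv2.resize(b['pixels'][150:330,220:380],(400,450))]);cv2.imwrite('pics/c10.png',C[:,:,::-1])
c=max(segs(a,(60,80,30),(90,255,255),2000),key=cv2.contourArea)
P=w(a,c.reshape(-1,2),64)[:,:2].astype(np.float32);print(cv2.minAreaRect(P))
E
```

```text
((552.8507690429688, -25.692481994628906), (166.58706665039062, 262.3156433105469), 88.52086639404297)
```

View pics/c10.png

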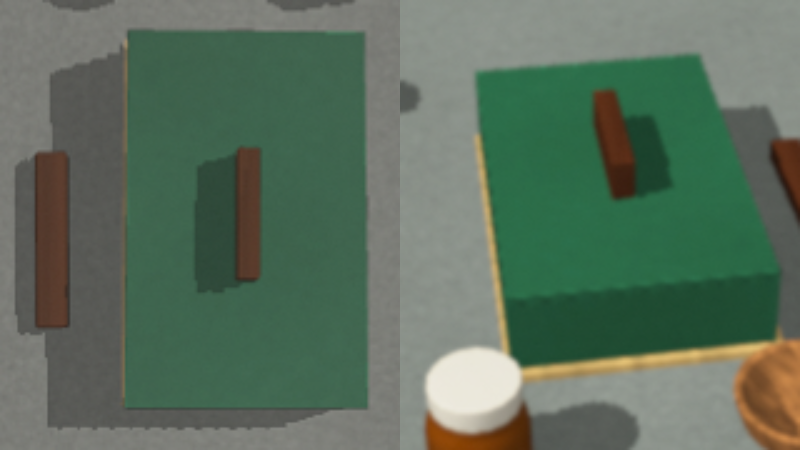

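The cover sits level with the base rim even all round. The paddle is on the table clear of the tray, and the bystanders are untouched. Hand in.

```bash
python3 -c "
from workcell import *
print(close_job())"
```

```text
the job is handed in; nothing more can be done
None
```

I handed the job in at about 43 s on the robot clock, without seeing a verdict. The paddle is on the table clear of the tray, the five stamps are packed in two rows (the closest two neighbours of each measured within 61 mm), and the cover is down on the ledge over them.

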